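# Put the reference bar back in its case

### The job

Put the reference bar away: lift the lid of the wooden case all the way open until it rests on its stop, then take the bar from the steel tray and set it down gently, flat and lengthwise, in the one empty pocket of the case (the one that shows its red lining). Leave the lid open on its stop, and do not disturb the two bars already in the case or the other things on the bench.

Things in the scene. Friction and masses are not known exactly. Their poses are not given: they have to be found in the camera images.
- case: fixed dark wooden case, base 190 (x, depth) x 330 (y, width) x 55 high, walls 8; origin at the centre of its underside; x points from its front (brass tab, robot side) to its hinged back. Inside, a pale insert, top 28 above the table, has three pockets centred at x = +17, y = -85, 0, +85, each 130 (x) x 42 (y) and 8 deep (floor 20 above the table); two hold bars, one is empty.
- lid (a joint): lid angle, rad: 0 closed, 1.0 fully open on its stop. Hinged along the top of the case's back wall; a stiff friction hinge (0.5 N m) holds it wherever it is left. Starts shut or slightly ajar. On its stop the lid leans over the pockets, 57 degrees up from level: a tool pointing straight down does not fit under it.
- lid_hinge (a point): point on the hinge line, middle of the lid's back lower edge; axes of the lid. In the closed lid the lid's x axis is the case's x; the lid extends 190 towards -x from here and is a 25 thick shallow box open below (walls 17 high under an 8 top)
- lid_handle (a point): grip point in the brass pull tab at the middle of the lid's front edge; moves with the lid, 224 (-x) from the hinge and 12 above the lid's lower edge. The tab is 36 wide (y), 14 thick, and sticks out 52 in front of the lid; this point is 34 in front of the lid and mid-width, mid-thickness
- bar: the reference bar to put away: blue bar with a pale glass top and silver ends, 110 long (x) x 28 wide (y) x 38 high, 0.28 kg, origin at the centre of its underside, z up; both ends alike; lies on the steel tray
- pad: red lining on the floor of the empty pocket, look only, 126 x 38; origin at the centre of the pocket floor, axes as the case's
- tray: fixed flat steel tray, 160 (x) x 140 (y), floor 3 above the table, rim 7 high; origin at the centre of its underside; stands left or right of the case
- bar_a: bar like the one to put away, already in a pocket; origin at the centre of its underside
- bar_b: second bar already in a pocket; origin at the centre of its underside
- tissue_box: grey tissue box 170 x 115 x 75 high, on the other side of the case from the tray; origin at the centre of its underside
- wash_bottle: white wash bottle, 68 diameter, 170 high, with a bent spout reaching 59 to one side; origin at the centre of its underside
- jar: amber jar with a black cap, 64 diameter, 90 high; origin at the centre of its underside
- lens_cell: black lens cell, a disc 64 diameter, 14 high, lying nearer the robot than the case; origin at the centre of its underside
- driver: screwdriver with an orange handle, 170 long, 26 thick, lying nearer the robot than the case; origin at its middle, on the table
There are look-alikes about, which are no part of the job. Of the things that look like the tray, the larger one is meant.

How it is judged (in metres and radians):
On the way, in this order (a step that is already met when the one before it is completed fails the run):
1. the lid is fully open on its stop while the bar still lies on the tray (value of joint lid above 0.95 rad and horizontal distance between bar and tray below 0.06 m), for 0.2 s.
2. the bar lies flat in the empty pocket and the lid is open (value of joint lid above 0.95 rad and x of bar in the frame of pad between -0.02 and 0.02 m and y of bar in the frame of pad between -0.013 and 0.013 m and z of bar in the frame of pad between -0.005 and 0.005 m and angle between bar's own z axis and vertical below 0.08 rad and angle between the x axis of bar and the x axis of case, either way round below 0.26 rad), for 0.2 s.
At the end, for the whole second after the job is handed in: The lid is open on its stop (lid angle over 0.95 of 1.0 rad); the bar lies at rest and released in the empty pocket: its origin within 20 mm along and 13 mm across the pocket and 5 mm in height of the pad's, upright within 0.08 rad and along the pocket within 0.26 rad (either way round) (all of step 2 and linear speed of bar below 0.02 m/s and contact force between the fingers and bar below 0.1 N); the robot touches nothing.
It fails at once if a bar already in the case is shifted by more than 10 mm (distance of any of bar_a, bar_b from where it was at the start of the episode above 0.01 m).
It fails at once if one of the tissue box, the wash bottle, the jar, the lens cell, the screwdriver is shifted by more than 25 mm (distance of any of tissue_box, wash_bottle, jar, lens_cell, driver from where it was at the start of the episode above 0.025 m).
It fails at once if the bar is tipped by more than 0.8 rad (angle between bar's own z axis and vertical above 0.8 rad).
It fails at once if the bar is dropped or pressed hard into the case (over 60 N) (contact force between bar and case above 60 N).
It also fails if it takes over 67 s, if anything falls off the work surface, if the arm or the gripper's body presses on something with over 40 N, if the wrist force passes 120 N, or if a joint passes its speed limit or range.

### The arm

A 6-joint arm with a two-finger parallel gripper is mounted at the origin on the work surface. World frame = base frame: x ahead of the robot, y to its left, z up, the work surface at z = 0. Lengths are in m, angles in degrees, forces in N, time in s.
With the tool pointing down it reaches from about 0.4 to 0.825 m from the base axis. Payload 7 kg.
Tool frame: the origin (TCP) lies between the finger pads, 19 mm behind the fingertips; this is the grasp point; z points along the fingers, y is the line along which they close (so a half turn about z gives the same grasp; the last joint's range is limited). The gripper opens to 88 mm and grips with 3 to 60 N. Pads are 19 mm wide; open, the fingers measure 130 mm over their backs; the gripper's body (78 mm by 193 mm) begins 47 mm behind the grasp point.
Start: joints at [-57.175, 20.546, 0.682, 0, -70.136, -16.507], TCP at [0.19, -0.648, 0.245] pointing down, gripper open.
Joint ranges: [-176.03, 176.03], [-82.01, 121.73], [-58.28, 71.71], [-173.87, 95.51], [-174.79, -0.11], [-173.66, 173.66]. Speed limits (degrees/s): [136.94, 136.94, 172.46, 180, 180, 180].

### API

Orientations are given as [roll, pitch, yaw] about the fixed x, y, z axes, in that order (R = Rz(yaw) Ry(pitch) Rx(roll)).
In Python, from plant import ctrl gives the robot as it stands.
- The arm moves only by the tool apply_moves, never from a script. Its argument "deltas" is a list of rows, each an object with "fingers": the finger opening in mm, from 0 to 87.6; "delta_pos": the shift along the tool's x, y, z in mm, a list of three; "angular": the turn, a rotation vector about the tool's x, y, z in degrees, a list of three. A call has 1 to 10 rows; each row is the pose to reach, as a shift and turn from the pose commanded when the call began, along the tool's axes at that moment; what a row does not reach only later rows make up. A row lasts 1/10 s, in which the tool goes at most 50 mm and 8.59 degrees, less where a joint would pass 70% of its speed; a pose out of reach is approached as far as the arm can. A call with a gripper value outside its range is refused whole. The fingers move at their own pace and stop on an object; the grip force is fixed at half the most. Time passes only in rows, so rows that repeat a pose let the fingers close. It gives the time, the measured TCP pose, the force, the opening and the grip force at its end, in the units of the state.
- ctrl.get_obs(): the state, without advancing time (a new reading comes with each control period).
- ctrl.snapshot(name): name is "scene" or "top" or "wrist"; returns the picture (480x640x3 uint8, red, green, blue); there is no depth.
- ctrl.camera_params(name): a dict with "fx", "fy", "cx", "cy" (pixels), "cam_to_world" (4x4, takes a point from camera to world coordinates); the wrist camera has in their place "mount" (4x4, takes a point from camera to tool coordinates, whose origin is the TCP and whose axes are the flange's). Camera axes: x right, y up, looking along -z (the intrinsics and any distortion apply to the point x, -y, -z); pixel columns grow to the right and rows downward; lengths in m; the calibration is good to about 2 mm. A picture is of the moment at which its call begins: read the wrist's pose just before it. camera_params takes no time and is no camera call.
- ctrl.close_job(): hands the job in; it is judged then, once.
The state is a dict: "clock": time; "joint_pos": joint angles; "qvel": joint speeds; "tau": joint torques, N m; "tool_pos": TCP position; "orientation": TCP orientation; "force": force on the tool from outside, world axes, zero at the start; "moment": the same for the moment, N m; "opening": finger opening in m; "gripper_force": force on a finger pad.
Only numpy, scipy, OpenCV 4.12 (cv2) and the standard library are available. Lean on these libraries where they do the work, as an engineer would, in place of code of your own. Each camera call takes 0.05 s, during which the arm holds its last target. There are 200 camera calls.

## Working session

There is one attempt and no reset: what is moved stays moved. The work goes in short steps, Python scripts to look and compute and a tool call to move; the robot and the scene stay as the last step left them, time stands still between calls to the robot, and variables do not carry over. Pictures are saved under pics/ and viewed, at most 10 in all, crops included, and the job is handed in when it is done.

Besides the shell and the picture viewer there is one more tool, called after "Emit:" as name(argument=value, ...), one argument or row to a line, values as JSON. apply_moves: Moves the arm, as the interface text tells. Its arguments: {"type":"object","properties":{"deltas":{"type":"array"}},"required":["deltas"]}

```bash
mkdir -p pics
cat > h.py <<'E'
import numpy as np, cv2
from plant import ctrl
from scipy.spatial.transform import Rotation as R
def snap(cam,name):
    im=ctrl.snapshot(cam); cv2.imwrite(f'pics/{name}.png',cv2.cvtColor(im,cv2.COLOR_RGB2BGR)); return im
E
python3 - <<'E'
from h import *
np.set_printoptions(precision=4,suppress=True)
print(ctrl.get_obs())
for c in('scene','top','wrist'): print(c,ctrl.camera_params(c))
snap('top','top0'); snap('scene','scene0')
E
```

```text
{'clock': 0.0, 'joint_pos': array([-57.1752,  20.5918,   0.633 ,  -0.0218, -70.1364, -16.5084]), 'qvel': array([-0.1122, -0.0243, -0.0416, -0.0478, -0.0024, -0.0343]), 'tau': array([  0.0001, -58.272 ,  29.3067,   6.9974,   0.0069,  -0.0001]), 'tool_pos': array([ 0.1895, -0.6474,  0.2444]), 'orientation': array([ 179.9029,   -0.0074, -163.691 ]), 'force': array([0.8712, 0.499 , 0.257 ]), 'moment': array([-0.0316,  0.0368, -0.0345]), 'gripper_force': 0.0, 'opening': 0.08729670189562191}
scene {'fx': 549.9938217845815, 'fy': 549.9938217845815, 'cx': 327.2002820534244, 'cy': 236.64118047493778, 'cam_to_world': array([[ 0.1826, -0.6739,  0.7159,  1.4974],
       [ 0.9832,  0.1228, -0.1351, -0.1893],
       [ 0.0032,  0.7285,  0.685 ,  0.9811],
       [ 0.    ,  0.    ,  0.    ,  1.    ]])}
top {'fx': 504.2439974551921, 'fy': 504.2439974551921, 'cx': 320.5628688925973, 'cy': 236.97616236776048, 'cam_to_world': array([[ 0.0132,  0.9974, -0.0705,  0.4666],
       [-0.9999,  0.0126, -0.0083, -0.0043],
       [-0.0074,  0.0706,  0.9975,  1.4013],
       [ 0.    ,  0.    ,  0.    ,  1.    ]])}
wrist {'fx': 413.9747402577557, 'fy': 413.9747402577557, 'cx': 323.15758690413156, 'cy': 237.4074895619787, 'mount': array([[-0.0009,  0.9683,  0.2498,  0.0674],
       [ 1.    ,  0.0012, -0.001 ,  0.0003],
       [-0.0013,  0.2498, -0.9683, -0.1403],
       [ 0.    ,  0.    ,  0.    ,  1.    ]])}
```

View pics/top0.png

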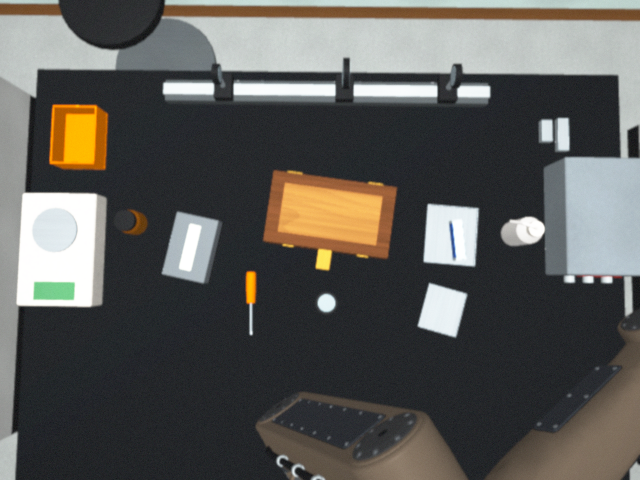

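View pics/scene0.png

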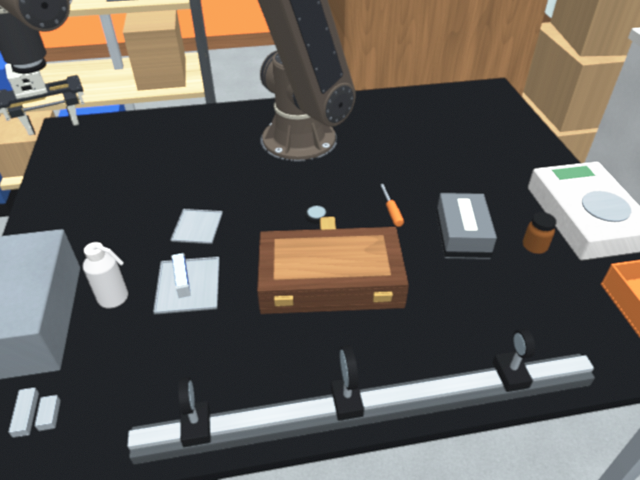

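Top view: case lid (330,213), brass tab (323,260), larger tray (451,235) with blue/pale bar (459,240), wash bottle (522,232), lens cell (326,302), driver (251,300), tissue box (192,247).

Candidates:
- Tray: large sheet (451,235) or small sheet (442,309). I choose the larger.
- Bar: object on the tray (459,240), white blocks (545,130)/(562,133), or tissue slot (190,247). I choose the one on the tray.

Next I'll measure and check the choice in a close crop.

```bash
cat >> h.py <<'E'
def ray(cam,uv,obs=None):
    p=ctrl.camera_params(cam)
    T=p.get('cam_to_world')
    if T is None:
        o=obs or ctrl.get_obs(); B=np.eye(4); B[:3,:3]=R.from_euler('xyz',o['orientation'],degrees=True).as_matrix(); B[:3,3]=o['tool_pos']; T=B@p['mount']
    d=T[:3,:3]@np.array([(uv[0]-p['cx'])/p['fx'],-(uv[1]-p['cy'])/p['fy'],-1]); return T[:3,3],d
def onplane(cam,uv,z,obs=None):
    c,d=ray(cam,uv,obs); return c+d*(z-c[2])/d[2]
def tri(u1,u2):
    (a,d),(b,e)=ray(*u1),ray(*u2); s=np.linalg.lstsq(np.c_[d,-e],b-a,rcond=None)[0]
    p,q=a+s[0]*d,b+s[1]*e; return (p+q)/2,np.linalg.norm(p-q)
def rects(im,lo,hi,roi,amin=30):
    x0,y0,x1,y1=roi; m=cv2.inRange(cv2.cvtColor(im,cv2.COLOR_RGB2HSV)[y0:y1,x0:x1],np.array(lo),np.array(hi))
    cs=[c for c in cv2.findContours(m,0,2)[0] if cv2.contourArea(c)>amin]
    return [(cv2.contourArea(c),cv2.boxPoints(cv2.minAreaRect(c))+[x0,y0],c.reshape(-1,2).mean(0)+[x0,y0]) for c in sorted(cs,key=cv2.contourArea)[::-1]]
np.set_printoptions(precision=4,suppress=True)
E
python3 - <<'E'
from h import *
t=cv2.imread('pics/top0.png')[:,:,::-1].copy(); s=cv2.imread('pics/scene0.png')[:,:,::-1].copy()
for n,i,pts in(('t',t,[(323,262),(459,235),(452,240),(430,250),(290,190),(268,220)]),('s',s,[(328,223),(180,265),(185,290)])):
    print(n,[tuple(cv2.cvtColor(i,cv2.COLOR_RGB2HSV)[v,u]) for u,v in pts])
def show(n,rs,cam,z):
    for a,b,c in rs[:2]: print(n,a,c,'\n',b.tolist(),'\n',[onplane(cam,p,z)[:2].round(4).tolist() for p in b])
show('lid',rects(t,(3,60,30),(18,255,255),(255,160,405,262),800),'top',.08)
show('tabT',rects(t,(19,100,60),(32,255,255),(310,245,337,280)),'top',.074)
show('tabS',rects(s,(19,100,60),(32,255,255),(310,210,345,235)),'scene',.074)
show('tray',rects(t,(0,0,120),(180,70,255),(415,195,490,275),500),'top',.005)
show('blue',rects(t,(100,110,30),(130,255,255),(430,205,480,270),10),'top',.02)
cv2.imwrite('pics/crop.png',cv2.resize(cv2.imread('pics/top0.png')[150:345,240:500],None,fx=3,fy=3,interpolation=2))
E
```

```text
t [(np.uint8(26), np.uint8(161), np.uint8(253)), (np.uint8(90), np.uint8(1), np.uint8(255)), (np.uint8(110), np.uint8(160), np.uint8(140)), (np.uint8(98), np.uint8(12), np.uint8(243)), (np.uint8(18), np.uint8(161), np.uint8(245)), (np.uint8(12), np.uint8(158), np.uint8(158))]
s [(np.uint8(21), np.uint8(123), np.uint8(233)), (np.uint8(90), np.uint8(5), np.uint8(254)), (np.uint8(101), np.uint8(24), np.uint8(179))]
lid 9177.0 [327.5294 215.4379] 
 [[260.87268447875977, 246.09619903564453], [271.91244888305664, 166.81059551239014], [398.1609649658203, 184.3895034790039], [387.12120056152344, 263.67510986328125]] 
 [[0.5339, 0.1631], [0.745, 0.1383], [0.7019, -0.1966], [0.4921, -0.1683]]
tabT 290.0 [323.9565 260.4348] 
 [[313.9999985694885, 269.0], [317.0199990272522, 247.86000108718872], [332.42000007629395, 250.06000137329102], [329.3999996185303, 271.20000076293945]] 
 [[0.4758, 0.0229], [0.5315, 0.0157], [0.5262, -0.0249], [0.4706, -0.0177]]
tabS 170.5 [324.5385 219.8462] 
 [[319.0, 216.0], [335.0, 216.0], [335.0, 228.0], [319.0, 228.0]] 
 [[0.4714, -0.0168], [0.4786, 0.0227], [0.5224, 0.0141], [0.5154, -0.0245]]
tray 2971.0 [449.9459 235.2432] 
 [[422.532995223999, 262.53807067871094], [426.76141929626465, 203.3401002883911], [479.0659866333008, 207.07614135742188], [474.83756256103516, 266.27410888671875]] 
 [[0.498, -0.2753], [0.6629, -0.2872], [0.6542, -0.4324], [0.4896, -0.4193]]
blue 42.5 [452.3333 239.1667] 
 [[449.5056781768799, 224.0529670715332], [451.7654514312744, 223.81084823608398], [455.2118549346924, 255.9773063659668], [452.95208168029785, 256.219425201416]] 
 [[0.6042, -0.3464], [0.605, -0.3526], [0.5168, -0.3616], [0.516, -0.3554]]
```

View pics/crop.png

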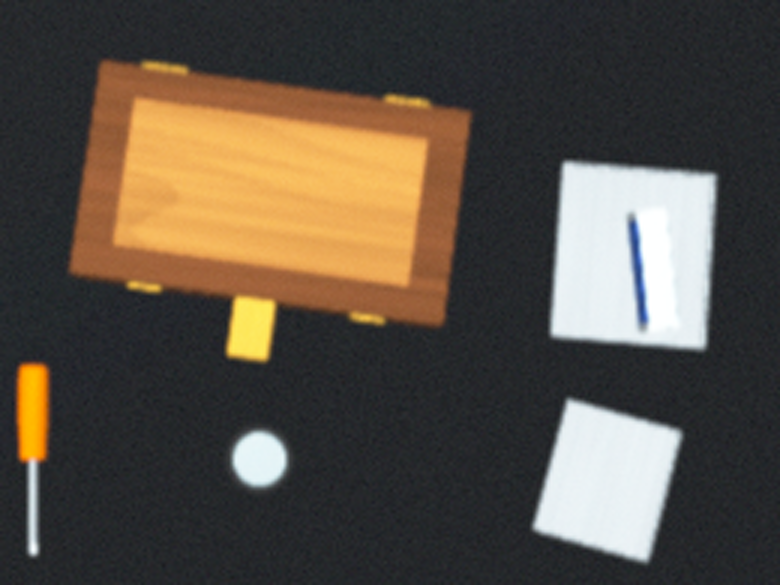

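The crop confirms the choices: larger tray at top-view (451,235), with the bar on it showing a blue side strip from (450,224) to (455,256). The tab is at (323,260). Case yaw is about -7.3°, and the grip point is about (0.493, 0.000, 0.067).

```bash
cat >> h.py <<'E'
def delta(pos,yaw,tilt=0):
    """tool x away from heading `yaw` (deg), pointing down, tilted forward by tilt"""
    o=ctrl.get_obs(); A=R.from_euler('xyz',o['orientation'],degrees=True)
    Rz=R.from_euler('z',yaw,degrees=True); B=Rz*R.from_euler('y',-tilt,degrees=True)*R.from_matrix(np.array([[-1,0,0],[0,1,0],[0,0,-1.]]))
    r=(A.inv()*B).as_rotvec(degrees=True); p=A.inv().apply(np.array(pos)-o['tool_pos'])*1e3
    print('pos',p.round(1),'ang',r.round(2),'rows>=',max(np.linalg.norm(p)/50,np.linalg.norm(r)/8.59).round(1)); return B.as_matrix()
E
python3 -c "
from h import *
print(delta((.36,-.3,.25),-7.3)); delta((.45,0,.25),-7.3)
print(delta((.45,0,.25),-7.3,35))"
```

```text
pos [-261.2  285.5   -5.1] ang [ 0.09 -0.03 23.61] rows>= 7.7
[[-0.9919  0.1271  0.    ]
 [ 0.1271  0.9919  0.    ]
 [ 0.      0.     -1.    ]]
pos [-431.9  548.2   -4.7] ang [ 0.09 -0.03 23.61] rows>= 14.0
pos [-431.9  548.2   -4.7] ang [  7.29 -34.52  22.85] rows>= 14.0
[[-0.8125  0.1271  0.5689]
 [ 0.1041  0.9919 -0.0729]
 [-0.5736  0.     -0.8192]]
```

Emit:
apply_moves(
  deltas=[
    {"fingers": 70,"delta_pos": [-50,30,-5],"angular": [0,0,5]},
    {"fingers": 70,"delta_pos": [-90,60,-5],"angular": [0,0,10]},
    {"fingers": 70,"delta_pos": [-130,95,-5],"angular": [0,0,15]},
    {"fingers": 70,"delta_pos": [-165,130,-5],"angular": [0,0,20]},
    {"fingers": 70,"delta_pos": [-200,165,-5],"angular": [0,0,23.6]},
    {"fingers": 70,"delta_pos": [-230,205,-5],"angular": [0,0,23.6]},
    {"fingers": 70,"delta_pos": [-260,245,-5],"angular": [0,0,23.6]},
    {"fingers": 70,"delta_pos": [-290,285,-5],"angular": [0,0,23.6]},
    {"fingers": 70,"delta_pos": [-315,325,-5],"angular": [0,0,23.6]},
    {"fingers": 70,"delta_pos": [-340,365,-5],"angular": [0,0,23.6]},
  ],
)

```text
clock: 1.1
tool_pos: [0.4121, -0.2046, 0.2503]
orientation: [180.0, 0.0, 172.7]
force: [2.0, 0.1, -0.3]
opening: 0.0702
gripper_force: 0.0
```

Emit:
apply_moves(
  deltas=[
    {"fingers": 70,"delta_pos": [-20,45,0],"angular": [0,0,0]},
    {"fingers": 70,"delta_pos": [-40,90,0],"angular": [0,0,0]},
    {"fingers": 70,"delta_pos": [-60,135,0],"angular": [0,0,0]},
    {"fingers": 70,"delta_pos": [-80,175,0],"angular": [0,0,0]},
    {"fingers": 70,"delta_pos": [-92,183,0],"angular": [0,0,0]},
    {"fingers": 70,"delta_pos": [-92,183,0],"angular": [0,0,0]},
    {"fingers": 70,"delta_pos": [-92,183,0],"angular": [0,0,0]},
  ],
)

```text
clock: 1.8
tool_pos: [0.526, -0.0369, 0.2498]
orientation: [-180.0, -0.1, 172.7]
force: [-0.6, 0.4, -0.2]
opening: 0.0702
gripper_force: 0.0
```

Run:
```python
from h import *
o=ctrl.get_obs(); print(o['clock'],o['tool_pos'],o['orientation'],o['force'])
w=snap('wrist','w1')
for a,b,c in rects(w,(19,100,60),(32,255,255),(0,0,640,480),200)[:4]:
    print(a,b.tolist(),[onplane('wrist',p,.074,o)[:2].round(4).tolist() for p in b])
```

```text
1.8 [ 0.526  -0.0369  0.2498] [-179.9744   -0.0825  172.724 ] [-0.6415  0.3896 -0.2308]
5017.5 [[211.0, 371.0], [639.0, 371.0], [639.0, 389.0], [211.0, 389.0]] [[0.6447, -0.1489], [0.6919, 0.216], [0.7098, 0.217], [0.662, -0.1524]]
4977.0 [[219.0, 344.0], [432.0, 344.0], [432.0, 378.0], [219.0, 378.0]] [[0.6204, -0.1373], [0.6434, 0.041], [0.6759, 0.0389], [0.6523, -0.1434]]
3186.5 [[343.9999694824219, 216.99996948242188], [343.9999694824219, 147.99996948242188], [391.9999694824219, 147.99996948242188], [391.9999694824219, 216.99996948242188]] [[0.5254, -0.0201], [0.4732, -0.0141], [0.4778, 0.0215], [0.5302, 0.0169]]
2070.0 [[581.0, 0.0], [603.0, 0.0], [603.0, 105.0], [581.0, 105.0]] [[0.3951, 0.1591], [0.397, 0.1741], [0.4668, 0.1768], [0.4648, 0.1609]]
```

View pics/w1.png

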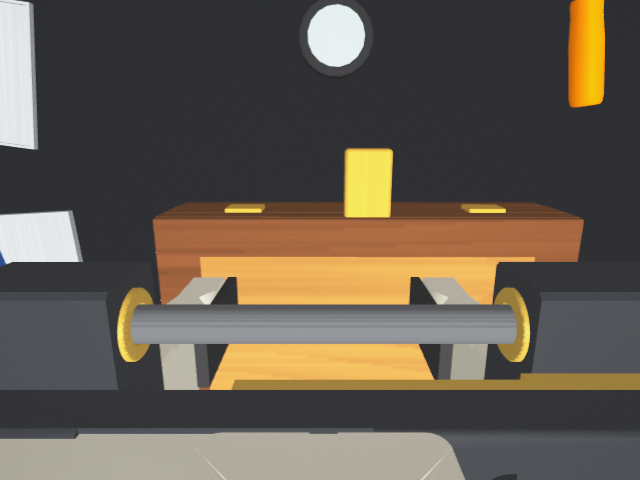

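The wrist view shows the tab at (344–392, 148–217). Its width measures 36 mm at z=0.074, so the height is confirmed. I'll descend and grip it across its width.

Emit:
apply_moves(
  deltas=[
    {"fingers": 70,"delta_pos": [20,18,0],"angular": [0,0,0]},
    {"fingers": 70,"delta_pos": [37,34,20],"angular": [0,0,0]},
    {"fingers": 70,"delta_pos": [37,34,60],"angular": [0,0,0]},
    {"fingers": 70,"delta_pos": [37,34,100],"angular": [0,0,0]},
    {"fingers": 70,"delta_pos": [37,34,130],"angular": [0,0,0]},
    {"fingers": 70,"delta_pos": [37,34,155],"angular": [0,0,0]},
    {"fingers": 70,"delta_pos": [37,34,172],"angular": [0,0,0]},
    {"fingers": 70,"delta_pos": [37,34,180],"angular": [0,0,0]},
    {"fingers": 70,"delta_pos": [37,34,182],"angular": [0,0,0]},
    {"fingers": 70,"delta_pos": [37,34,182],"angular": [0,0,0]},
  ],
)

```text
clock: 2.85
tool_pos: [0.4943, 0.0013, 0.0689]
orientation: [180.0, 0.0, 172.7]
force: [1.1, 0.1, 0.4]
opening: 0.0701
gripper_force: 0.0
```

Emit:
apply_moves(
  deltas=[
    {"fingers": 45,"delta_pos": [0,0,0],"angular": [0,0,0]},
    {"fingers": 30,"delta_pos": [0,0,0],"angular": [0,0,0]},
    {"fingers": 30,"delta_pos": [0,0,0],"angular": [0,0,0]},
    {"fingers": 30,"delta_pos": [0,0,0],"angular": [0,0,0]},
    {"fingers": 30,"delta_pos": [0,0,0],"angular": [0,0,0]},
    {"fingers": 30,"delta_pos": [0,0,0],"angular": [0,0,0]},
  ],
)

```text
clock: 3.45
tool_pos: [0.4941, 0.0015, 0.0685]
orientation: [-180.0, -0.0, 172.7]
force: [0.3, -2.5, 0.6]
opening: 0.0359
gripper_force: 30.0
```

Run:
```python
from h import *
# arc of handle, tool axes: x_tool=-case x, z down
L=.0; r=np.hypot(.224,.012); a0=np.arctan2(.012,.224)
for t in np.linspace(0,1.03,21): print(round(t,3), 'x',round((r*np.cos(a0+t)-.224)*1e3,1),'z',round(-(r*np.sin(a0+t)-.012)*1e3,1))
```

```text
0.0 x 0.0 z -0.0
0.052 x -0.9 z -11.5
0.103 x -2.4 z -23.0
0.155 x -4.5 z -34.3
0.206 x -7.2 z -45.6
0.258 x -10.4 z -56.6
0.309 x -14.3 z -67.6
0.361 x -18.6 z -78.2
0.412 x -23.5 z -88.7
0.464 x -29.0 z -98.9
0.515 x -35.0 z -108.8
0.566 x -41.4 z -118.3
0.618 x -48.4 z -127.6
0.67 x -55.8 z -136.4
0.721 x -63.7 z -144.9
0.773 x -72.0 z -152.9
0.824 x -80.6 z -160.5
0.876 x -89.7 z -167.7
0.927 x -99.1 z -174.4
0.978 x -108.9 z -180.5
1.03 x -119.0 z -186.2
```

Emit:
apply_moves(
  deltas=[
    {"fingers": 30,"delta_pos": [-1,0,-11.5],"angular": [0,0,0]},
    {"fingers": 30,"delta_pos": [-2.5,0,-23],"angular": [0,0,0]},
    {"fingers": 30,"delta_pos": [-4.5,0,-34],"angular": [0,0,0]},
    {"fingers": 30,"delta_pos": [-7,0,-45.5],"angular": [0,0,0]},
    {"fingers": 30,"delta_pos": [-10.5,0,-56.5],"angular": [0,0,0]},
    {"fingers": 30,"delta_pos": [-14.5,0,-67.5],"angular": [0,0,0]},
    {"fingers": 30,"delta_pos": [-18.5,0,-78],"angular": [0,0,0]},
    {"fingers": 30,"delta_pos": [-23.5,0,-88.5],"angular": [0,0,0]},
  ],
)

```text
clock: 4.25
tool_pos: [0.5172, -0.0015, 0.1575]
orientation: [-180.0, -0.1, 172.7]
force: [2.3, -4.0, -6.7]
opening: 0.0355
gripper_force: 30.0
```

Emit:
apply_moves(
  deltas=[
    {"fingers": 30,"delta_pos": [-5.5,0,-10],"angular": [0,0,0]},
    {"fingers": 30,"delta_pos": [-11.5,0,-20],"angular": [0,0,0]},
    {"fingers": 30,"delta_pos": [-18,0,-30],"angular": [0,0,0]},
    {"fingers": 30,"delta_pos": [-25,0,-39],"angular": [0,0,0]},
    {"fingers": 30,"delta_pos": [-32,0,-48],"angular": [0,0,0]},
    {"fingers": 30,"delta_pos": [-40,0,-56.5],"angular": [0,0,0]},
    {"fingers": 30,"delta_pos": [-48.5,0,-64.5],"angular": [0,0,0]},
    {"fingers": 30,"delta_pos": [-57,0,-72],"angular": [0,0,0]},
    {"fingers": 30,"delta_pos": [-66,0,-79],"angular": [0,0,0]},
    {"fingers": 30,"delta_pos": [-75.5,0,-86],"angular": [0,0,0]},
  ],
)

```text
clock: 5.25
tool_pos: [0.5926, -0.0111, 0.2432]
orientation: [-180.0, -0.1, 172.7]
force: [-0.9, -4.0, -7.5]
opening: 0.0355
gripper_force: 30.0
```

Emit:
apply_moves(
  deltas=[
    {"fingers": 30,"delta_pos": [-5,0,-3],"angular": [0,0,0]},
    {"fingers": 30,"delta_pos": [-10,0,-6],"angular": [0,0,0]},
    {"fingers": 30,"delta_pos": [-14.5,0,-8.5],"angular": [0,0,0]},
    {"fingers": 30,"delta_pos": [-17,0,-10],"angular": [0,0,0]},
    {"fingers": 30,"delta_pos": [-17,0,-10],"angular": [0,0,0]},
    {"fingers": 30,"delta_pos": [-17,0,-10],"angular": [0,0,0]},
  ],
)

```text
clock: 5.85
tool_pos: [0.6085, -0.0132, 0.2528]
orientation: [-180.0, -0.1, 172.7]
force: [-5.2, -3.3, -3.5]
opening: 0.036
gripper_force: 30.0
```

Emit:
apply_moves(
  deltas=[
    {"fingers": 30,"delta_pos": [-3,0,-2],"angular": [0,0,0]},
    {"fingers": 30,"delta_pos": [-6,0,-3.5],"angular": [0,0,0]},
    {"fingers": 30,"delta_pos": [-6,0,-3.5],"angular": [0,0,0]},
  ],
)

```text
clock: 6.15
tool_pos: [0.6089, -0.0133, 0.2529]
orientation: [-179.9, -0.9, 172.7]
force: [-22.4, 2.4, -6.0]
opening: 0.0358
gripper_force: 30.0
```

The force jumped to 22 N with no travel, so the lid is on its stop. I'll relax, release, back off and look for the red lining.

Emit:
apply_moves(
  deltas=[
    {"fingers": 36,"delta_pos": [5,0,3],"angular": [0,0,0]},
    {"fingers": 60,"delta_pos": [5,0,3],"angular": [0,0,0]},
    {"fingers": 60,"delta_pos": [5,0,3],"angular": [0,0,0]},
    {"fingers": 60,"delta_pos": [5,0,3],"angular": [0,0,0]},
    {"fingers": 60,"delta_pos": [5,0,-15],"angular": [0,0,0]},
    {"fingers": 60,"delta_pos": [5,0,-50],"angular": [0,0,0]},
    {"fingers": 60,"delta_pos": [40,0,-70],"angular": [0,0,0]},
    {"fingers": 60,"delta_pos": [80,0,-70],"angular": [0,0,0]},
    {"fingers": 60,"delta_pos": [120,0,-70],"angular": [0,0,0]},
    {"fingers": 60,"delta_pos": [150,0,-70],"angular": [0,0,0]},
  ],
)

```text
clock: 7.15
tool_pos: [0.4652, 0.0056, 0.3272]
orientation: [179.9, 0.1, 172.7]
force: [0.3, 0.7, 0.0]
opening: 0.06
gripper_force: 0.0
```

Run:
```python
from h import *
o=ctrl.get_obs(); print(o['clock'],o['tool_pos'],o['orientation'],o['force'])
delta((.36,-.06,.33),-7.3,35); delta((.45,-.33,.24),6,0)
```

```text
7.15 [0.4652 0.0056 0.3272] [179.9143   0.1167 172.7172] [0.261  0.6935 0.0478]
pos [ 96.1 -78.4  -3.1] ang [  0.09 -34.88  -0.01] rows>= 4.1
pos [ -27.3 -334.9   86.8] ang [  0.07   0.13 -13.28] rows>= 6.9
```

Emit:
apply_moves(
  deltas=[
    {"fingers": 60,"delta_pos": [0,0,0],"angular": [0,-8,0]},
    {"fingers": 60,"delta_pos": [0,0,0],"angular": [0,-16,0]},
    {"fingers": 60,"delta_pos": [0,0,0],"angular": [0,-24,0]},
    {"fingers": 60,"delta_pos": [0,0,0],"angular": [0,-32,0]},
    {"fingers": 60,"delta_pos": [0,0,0],"angular": [0,-35,0]},
    {"fingers": 60,"delta_pos": [0,0,0],"angular": [0,-35,0]},
    {"fingers": 60,"delta_pos": [0,0,0],"angular": [0,-35,0]},
  ],
)

```text
clock: 7.85
tool_pos: [0.4668, 0.0056, 0.3278]
orientation: [179.9, 35.0, 172.7]
force: [-0.6, 1.5, -0.6]
opening: 0.06
gripper_force: 0.0
```

Run:
```python
from h import *
o=ctrl.get_obs(); print(o['clock'],o['tool_pos'],o['orientation'],o['force'])
w=snap('wrist','w2')
for lo,hi in(((0,120,60),(6,255,255)),((172,120,60),(180,255,255))):
  for a,b,c in rects(w,lo,hi,(0,0,640,480),100)[:4]:
    print(a,b.tolist(),[onplane('wrist',p,.02,o)[:2].round(4).tolist() for p in b])
```

```text
7.85 [0.4668 0.0056 0.3278] [179.8826  35.0352 172.6755] [-0.5976  1.4526 -0.632 ]
2685.5 [[223.44000244140625, 115.07998657226562], [258.44000244140625, 110.07998657226562], [271.1199951171875, 198.83999633789062], [236.1199951171875, 203.83999633789062]] [[0.5668, -0.1129], [0.5657, -0.0746], [0.6942, -0.0901], [0.6971, -0.1374]]
```

View pics/w2.png

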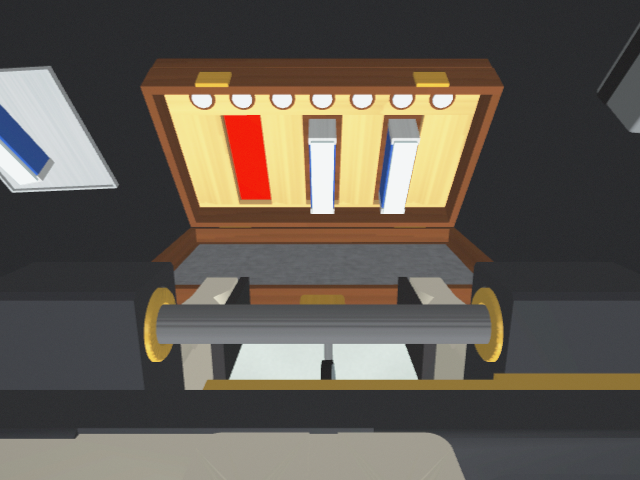

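The wrist view shows the empty red pocket at (224–271, 114–203), on the right as seen from the robot. The neighbour bars are at (322,165) and (400,165). I'll refine the pad corners and plan the bar grasp.

Run:
```python
from h import *
o=ctrl.get_obs()
w=cv2.imread('pics/w2.png')[:,:,::-1].copy()
m=cv2.inRange(cv2.cvtColor(w,cv2.COLOR_RGB2HSV),(0,120,60),(6,255,255))
ex=np.array([np.cos(np.radians(-7.3)),np.sin(np.radians(-7.3))]); ey=np.array([-ex[1],ex[0]])
o0=np.array([.6214,-.015])
v,u=np.nonzero(m)
def loc(u,v,z=.02): 
    p=onplane('wrist',(u,v),z,o)[:2]-o0; return np.array([p@ex,p@ey])*1e3
for r in range(v.min(),v.max()+1,10):
    c=u[v==r]; a,b=loc(c.min()-.5,r),loc(c.max()+.5,r); print(r,c.min(),c.max(),a.round(1),b.round(1))
print('far edge',[loc(240+k*10,v[u==240+k*10].max()+.5).round(1) for k in range(4)], 'near(z28)',loc(242,v[u==242].min()-.5,.028))
delta((.46,-.37,.25),5.8,0)
```

```text
115 224 259 [ -41.4 -103.8] [-41.3 -65.6]
125 226 260 [ -29.  -103.9] [-28.9 -65.9]
135 228 261 [ -16.1 -104. ] [-16.  -66.3]
145 230 263 [  -2.6 -104.1] [ -2.4 -65.6]
155 232 264 [  11.6 -104.2] [ 11.7 -66. ]
165 234 265 [  26.4 -104.3] [ 26.5 -66.4]
175 236 267 [  41.9 -104.5] [ 42.  -65.6]
185 238 268 [  58.2 -104.6] [ 58.3 -66.1]
195 240 269 [  75.3 -104.8] [ 75.4 -66.5]
far edge [array([  77.9, -104.5]), array([ 83.3, -92.5]), array([ 83.3, -79.6]), array([ 83.4, -66.7])] near(z28) [-47.1483 -82.2661]
pos [  11.2 -373.9   86.6] ang [ -3.9   34.88 -12.72] rows>= 7.7
```

Run:
```python
from h import *
print('cap',onplane('top',(527,222),.17),'base',onplane('top',(514,234),.03), 'spout tip scene',onplane('scene',(122,263),.14),'cap scene',onplane('scene',(95,247),.17))
delta((.485,-.376,.22),5.9,35)
```

```text
cap [ 0.5967 -0.4984  0.17  ] base [ 0.5782 -0.5189  0.03  ] spout tip scene [ 0.6206 -0.4664  0.14  ] cap scene [ 0.5933 -0.5163  0.17  ]
pos [   7.5 -376.7  125.8] ang [ -7.49   0.04 -10.87] rows>= 7.9
```

Emit:
apply_moves(
  deltas=[
    {"fingers": 60,"delta_pos": [1,-45,0],"angular": [-1.5,0,-2]},
    {"fingers": 60,"delta_pos": [2,-90,5],"angular": [-3,0,-4]},
    {"fingers": 60,"delta_pos": [3,-135,15],"angular": [-4,0,-6]},
    {"fingers": 60,"delta_pos": [4,-180,35],"angular": [-5,0,-8]},
    {"fingers": 60,"delta_pos": [4,-225,55],"angular": [-6,0,-9]},
    {"fingers": 60,"delta_pos": [5,-265,75],"angular": [-7.5,0,-10.9]},
    {"fingers": 60,"delta_pos": [6,-305,95],"angular": [-7.5,0,-10.9]},
    {"fingers": 60,"delta_pos": [7,-345,115],"angular": [-7.5,0,-10.9]},
    {"fingers": 60,"delta_pos": [7,-377,126],"angular": [-7.5,0,-10.9]},
    {"fingers": 60,"delta_pos": [7,-377,126],"angular": [-7.5,0,-10.9]},
  ],
)

```text
clock: 8.9
tool_pos: [0.4774, -0.3075, 0.245]
orientation: [-179.8, 35.3, -173.9]
force: [1.8, 0.9, 0.9]
opening: 0.0598
gripper_force: 0.0
```

Run:
```python
from h import *
o=ctrl.get_obs(); print(o['clock'],o['tool_pos'],o['orientation'],o['qvel'])
w=snap('wrist','w3'); snap('top','top3')
for a,b,c in rects(w,(100,110,30),(130,255,255),(0,0,640,480),100)[:3]:
    print('blue',a,b.tolist(),[onplane('wrist',p,.041,o)[:2].round(4).tolist() for p in b])
```

```text
8.9 [ 0.4774 -0.3075  0.245 ] [-179.8205   35.2997 -173.8618] [-78.2723  55.1136  48.5773 -55.9126 -24.3437 109.3773]
blue 1994.0 [[536.8404541015625, 250.60557556152344], [599.5126953125, 189.50015258789062], [617.9068603515625, 208.3658905029297], [555.234619140625, 269.4713134765625]] [[0.6691, -0.0538], [0.5768, -0.0413], [0.5983, -0.0085], [0.7002, -0.0155]]
blue 658.0 [[604.2195434570312, 259.0243835449219], [638.6098022460938, 231.51219177246094], [654.2195434570312, 251.0244140625], [619.8292846679688, 278.53662109375]] [[0.6756, 0.0283], [0.628, 0.0345], [0.6564, 0.0735], [0.7095, 0.0703]]
blue 588.0 [[251.4588623046875, 76.9085693359375], [259.62939453125, 75.92416381835938], [272.45098876953125, 182.34326171875], [264.28045654296875, 183.32766723632812]] [[0.4995, -0.3571], [0.4981, -0.3512], [0.5997, -0.3409], [0.6016, -0.3483]]
```

View pics/w3.png

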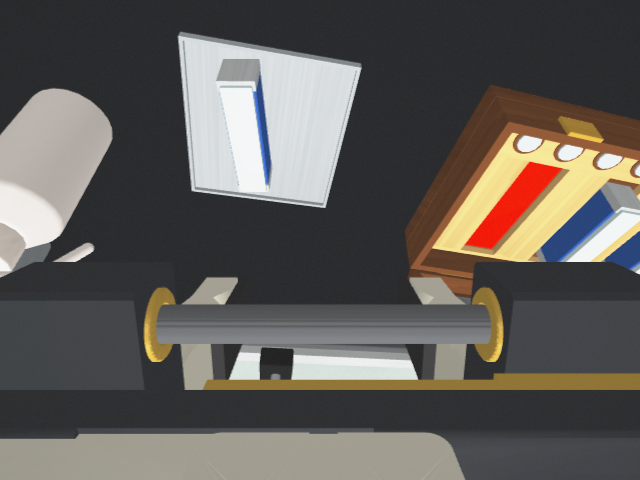

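The view shows the bar at (220–270, 60–190) on the larger tray, taken while the arm was still moving. I'll finish the move and measure at rest.

Run:
```python
from h import *
o=ctrl.get_obs(); print(o['clock'],o['tool_pos'],o['orientation'])
delta((.485,-.376,.22),5.9,35)
```

```text
9.0 [ 0.4756 -0.3127  0.2395] [ 179.9237   34.7709 -174.5043]
pos [  8.4 -63.9  17.9] ang [-0.15 -0.23 -0.33] rows>= 1.3
```

Emit:
apply_moves(
  deltas=[
    {"fingers": 60,"delta_pos": [3,-22,6],"angular": [0,0,0]},
    {"fingers": 60,"delta_pos": [6,-44,12],"angular": [0,0,0]},
    {"fingers": 60,"delta_pos": [8,-64,18],"angular": [0,0,0]},
    {"fingers": 60,"delta_pos": [8,-64,18],"angular": [0,0,0]},
    {"fingers": 60,"delta_pos": [8,-64,18],"angular": [0,0,0]},
  ],
)

```text
clock: 9.5
tool_pos: [0.4858, -0.3694, 0.2238]
orientation: [-180.0, 35.0, -174.1]
force: [0.5, 0.4, -0.4]
opening: 0.0597
gripper_force: 0.0
```

Run:
```python
from h import *
o=ctrl.get_obs(); print(o['clock'],o['tool_pos'],o['orientation'],o['qvel'])
w=snap('wrist','w4')
cv2.imwrite('pics/w4c.png',cv2.resize(cv2.imread('pics/w4.png')[20:260,200:460],None,fx=2.5,fy=2.5))
```

```text
9.5 [ 0.4858 -0.3694  0.2238] [-179.9663   34.9881 -174.0855] [ 1.0248 -1.9089 -1.3365  0.2988  0.1192 -0.3592]
```

View pics/w4c.png

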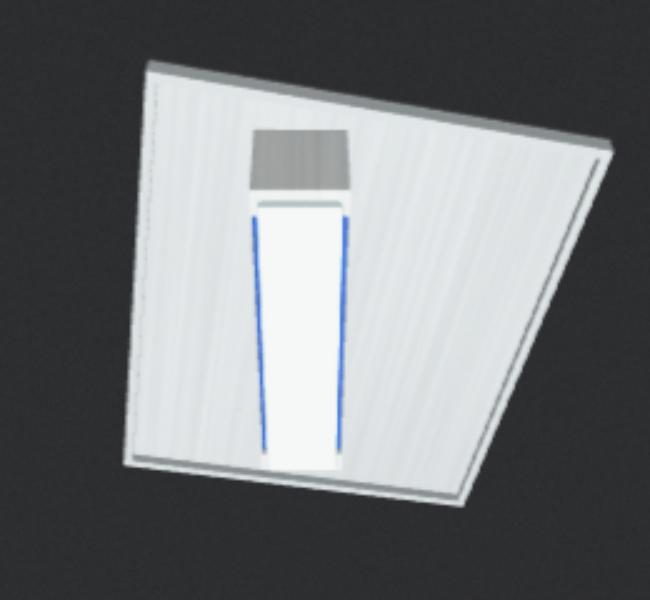

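The crop shows the bar's top face with its near edge at crop (249–350, 190) and far edge at (265–341, 470). The near face below it is grey.

Run:
```python
from h import *
o=ctrl.get_obs()
P=[onplane('wrist',(200+u/2.5,20+v/2.5),.041,o)[:2] for u,v in((249.5,190),(350,190),(341.5,470),(264,470))]
for p in P: print(p)
n,f=(P[0]+P[1])/2,(P[2]+P[3])/2; c=(n+f)/2; h=np.degrees(np.arctan2(*(f-n)[::-1]))
print('widths',np.linalg.norm(P[0]-P[1]),np.linalg.norm(P[2]-P[3]),'len',np.linalg.norm(f-n),'c',c,'head',h)
B=delta((.5,-.37,.2),h,35)
g=np.r_[c,0.036]-B[:,0]*0; g[:2]-=.008*np.array([np.cos(np.radians(h)),np.sin(np.radians(h))])
print('grasp',g); delta(g-.07*B[:,2],h,35); delta(g,h,35)
```

```text
[ 0.5056 -0.3828]
[ 0.5028 -0.3551]
[ 0.6121 -0.3435]
[ 0.6149 -0.371 ]
widths 0.027774115430722033 0.027672226386869492 len 0.10991239859950894 c [ 0.5588 -0.3631] head 6.098976904594187
pos [ 2.3 -2.6 28. ] ang [-0.14  0.01 -0.1 ] rows>= 0.6
grasp [ 0.5509 -0.364   0.036 ]
pos [ 54.4  -1.9 121.8] ang [-0.14  0.01 -0.1 ] rows>= 2.7
pos [ 54.4  -1.7 191.8] ang [-0.14  0.01 -0.1 ] rows>= 4.0
```

Sizes check out: 27.7 × 109.9 mm against 28 × 110. I'll approach along the tool axis and grip.

Emit:
apply_moves(
  deltas=[
    {"fingers": 60,"delta_pos": [20,0,35],"angular": [0,0,0]},
    {"fingers": 60,"delta_pos": [40,-2,70],"angular": [0,0,0]},
    {"fingers": 60,"delta_pos": [54,-2,105],"angular": [0,0,0]},
    {"fingers": 60,"delta_pos": [54,-2,135],"angular": [0,0,0]},
    {"fingers": 60,"delta_pos": [54,-2,160],"angular": [0,0,0]},
    {"fingers": 60,"delta_pos": [54,-2,180],"angular": [0,0,0]},
    {"fingers": 60,"delta_pos": [54,-2,190],"angular": [0,0,0]},
    {"fingers": 60,"delta_pos": [54,-2,192],"angular": [0,0,0]},
    {"fingers": 60,"delta_pos": [54,-2,192],"angular": [0,0,0]},
  ],
)

```text
clock: 10.45
tool_pos: [0.5507, -0.364, 0.0367]
orientation: [-179.8, 35.0, -173.9]
force: [0.2, 0.1, 0.8]
opening: 0.0599
gripper_force: 0.0
```

Emit:
apply_moves(
  deltas=[
    {"fingers": 40,"delta_pos": [0,0,0],"angular": [0,0,0]},
    {"fingers": 20,"delta_pos": [0,0,0],"angular": [0,0,0]},
    {"fingers": 20,"delta_pos": [0,0,0],"angular": [0,0,0]},
    {"fingers": 20,"delta_pos": [0,0,0],"angular": [0,0,0]},
    {"fingers": 20,"delta_pos": [0,0,0],"angular": [0,0,0]},
    {"fingers": 20,"delta_pos": [0,0,0],"angular": [0,0,0]},
  ],
)

```text
clock: 11.05
tool_pos: [0.5505, -0.3646, 0.0366]
orientation: [-179.8, 35.0, -174.0]
force: [-1.4, -0.4, 4.3]
opening: 0.0279
gripper_force: 30.0
```

Run:
```python
from h import *
o=ctrl.get_obs(); print(o['clock'],o['tool_pos'],o['orientation'],o['force'])
# grasp point in bar frame
h=np.radians(6.1); c=np.array([.5588,-.3631]); ex=np.array([np.cos(h),np.sin(h)]); ey=np.array([-ex[1],ex[0]])
d=o['tool_pos'][:2]-c; g=np.array([d@ex,d@ey]); print('grip in bar',g*1e3)
h=np.radians(-7.3); Ex=np.array([np.cos(h),np.sin(h)]); Ey=np.array([-Ex[1],Ex[0]])
pad=np.array([.629,-.1017]); t=np.r_[pad+g[0]*Ex+g[1]*Ey, o['tool_pos'][2]+.017]; print('place TCP',t)
B=delta(t,-7.3,35); z=B[:,2]
print('pre'); delta(t-.16*z,-7.3,35); print('pre2 pos',t-.16*z, t-.05*z)
```

```text
11.05 [ 0.5505 -0.3646  0.0366] [-179.8097   35.0178 -173.9549] [-1.4177 -0.4388  4.2684]
grip in bar [-8.3743 -0.6486]
place TCP [ 0.6206 -0.1013  0.0536]
pos [-89.5 254.7  41.1] ang [ 7.47  0.04 10.93] rows>= 5.5
pre
pos [ -91.6  275.3 -117.5] ang [ 7.47  0.04 10.93] rows>= 6.3
pre2 pos [ 0.5296 -0.0896  0.1846] [ 0.5922 -0.0976  0.0945]
```

Gripped at 27.9 mm. Lift, then carry to the pre-place point in front of the pocket, on the tool-axis line.

Emit:
apply_moves(
  deltas=[
    {"fingers": 20,"delta_pos": [-6,0,-8],"angular": [0,0,0]},
    {"fingers": 20,"delta_pos": [-14,0,-20],"angular": [0,0,0]},
    {"fingers": 20,"delta_pos": [-22,0,-45],"angular": [0,0,0]},
    {"fingers": 20,"delta_pos": [-30,0,-75],"angular": [0,0,0]},
    {"fingers": 20,"delta_pos": [-40,10,-105],"angular": [0.5,0,0.8]},
    {"fingers": 20,"delta_pos": [-45,35,-117],"angular": [1,0,1.5]},
    {"fingers": 20,"delta_pos": [-50,65,-117],"angular": [2,0,3]},
    {"fingers": 20,"delta_pos": [-56,95,-117],"angular": [3,0,4.5]},
    {"fingers": 20,"delta_pos": [-62,125,-117],"angular": [4,0,6]},
    {"fingers": 20,"delta_pos": [-68,155,-117],"angular": [5,0,7.3]},
  ],
)

```text
clock: 12.05
tool_pos: [0.5159, -0.2425, 0.1663]
orientation: [-179.2, 34.3, 178.0]
force: [-1.0, -2.9, -3.6]
opening: 0.0275
gripper_force: 30.0
```

Run:
```python
from h import *
o=ctrl.get_obs(); print(o['opening'],o['gripper_force'],o['qvel'])
delta((.5296,-.0896,.1846),-7.3,35)
```

```text
0.027468825855150026 29.99484211206436 [  33.1769  -10.0646  -49.5519   96.9672   43.1096 -125.2131]
pos [-17.1 153.1 -12.6] ang [ 2.19 -0.71  4.33] rows>= 3.1
```

Emit:
apply_moves(
  deltas=[
    {"fingers": 20,"delta_pos": [-5,10,-8],"angular": [0,0,0]},
    {"fingers": 20,"delta_pos": [-7,35,-12],"angular": [0.4,-0.2,0.8]},
    {"fingers": 20,"delta_pos": [-9,60,-13],"angular": [0.8,-0.4,1.6]},
    {"fingers": 20,"delta_pos": [-12,85,-13],"angular": [1.2,-0.5,2.4]},
    {"fingers": 20,"delta_pos": [-14,110,-13],"angular": [1.6,-0.6,3.2]},
    {"fingers": 20,"delta_pos": [-16,130,-13],"angular": [2,-0.7,4]},
    {"fingers": 20,"delta_pos": [-17,145,-13],"angular": [2.2,-0.7,4.3]},
    {"fingers": 20,"delta_pos": [-17,152,-13],"angular": [2.2,-0.7,4.3]},
    {"fingers": 20,"delta_pos": [-17,152,-13],"angular": [2.2,-0.7,4.3]},
    {"fingers": 20,"delta_pos": [-17,152,-13],"angular": [2.2,-0.7,4.3]},
  ],
)

```text
clock: 13.05
tool_pos: [0.5384, -0.1035, 0.2126]
orientation: [178.9, 32.2, 172.8]
force: [-0.6, 0.2, -3.4]
opening: 0.028
gripper_force: 30.0
```

Run:
```python
from h import *
o=ctrl.get_obs(); print(o['tool_pos'],o['orientation'],o['joint_pos'])
w=snap('wrist','w5')
delta((.5296,-.0896,.1846),-7.3,35)
delta((.5922,-.0976,.0945),-7.3,35)
delta((.6206,-.1013,.0536),-7.3,35)
```

```text
[ 0.5384 -0.1035  0.2126] [178.9231  32.2137 172.8045] [   7.1159   -5.8382  -58.2735   47.878    -8.8052 -149.6917]
pos [23.9 12.7 18.4] ang [ 1.12 -2.78  0.03] rows>= 0.7
pos [ 18.5  10.5 128.2] ang [ 1.12 -2.78  0.03] rows>= 2.6
pos [ 16.1   9.5 178.1] ang [ 1.12 -2.78  0.03] rows>= 3.6
```

View pics/w5.png

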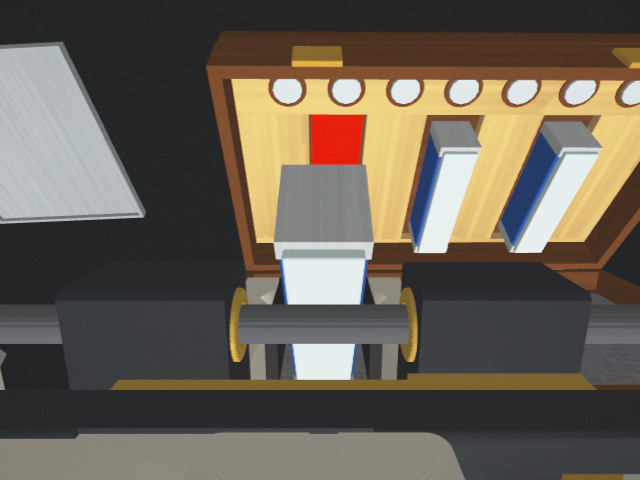

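The wrist view shows the bar held level over the red pocket at (310–362, 115–165). Joint 3 is at its limit (-58.27°) and joint 5 is near zero, so this pre-place pose is out of reach. I'll back up and read the joints at a few poses. From those I'll fit the arm geometry and plan a reachable entry.

```bash
cat >> h.py <<'E'
import json,os
def log():
    o=ctrl.get_obs(); L=json.load(open('log.json')) if os.path.exists('log.json') else []
    L.append([*map(float,o['joint_pos']),*map(float,o['tool_pos']),*map(float,o['orientation'])]); json.dump(L,open('log.json','w')); print(o['clock'],o['tool_pos'],o['orientation'],o['joint_pos'],o['force'])
E
python3 - <<'E'
from h import *
json.dump([[-57.1752,20.5918,.633,-.0218,-70.1364,-16.5084,.1895,-.6474,.2444,179.9029,-.0074,-163.691]],open('log.json','w'))
log(); delta((.49,-.10,.31),-7.3,35);
E
```

```text
13.1 [ 0.5384 -0.1038  0.2127] [178.9184  32.2158 172.7621] [   7.0801   -5.8315  -58.2665   47.8848   -8.8033 -149.7039] [-0.1556 -0.3705 -2.8701]
pos [ -10.9   -0.2 -108.2] ang [ 1.12 -2.78  0.03] rows>= 2.2
```

Emit:
apply_moves(
  deltas=[
    {"fingers": 20,"delta_pos": [0,0,-25],"angular": [0,0,0]},
    {"fingers": 20,"delta_pos": [-3,0,-50],"angular": [0.3,-0.7,0]},
    {"fingers": 20,"delta_pos": [-6,0,-75],"angular": [0.6,-1.4,0]},
    {"fingers": 20,"delta_pos": [-9,0,-95],"angular": [0.9,-2.1,0]},
    {"fingers": 20,"delta_pos": [-11,0,-108],"angular": [1.1,-2.8,0]},
    {"fingers": 20,"delta_pos": [-11,0,-108],"angular": [1.1,-2.8,0]},
    {"fingers": 20,"delta_pos": [-11,0,-108],"angular": [1.1,-2.8,0]},
  ],
)

```text
clock: 13.8
tool_pos: [0.4905, -0.0995, 0.3098]
orientation: [180.0, 35.0, 172.7]
force: [-0.9, -0.8, -4.2]
opening: 0.0272
gripper_force: 30.0
```

Run:
```python
from h import *
log(); delta((.49,-.30,.25),-7.3,35);  delta((.49,-.19,.31),-7.3,35)
```

```text
13.8 [ 0.4905 -0.0995  0.3098] [179.9759  35.0496 172.7382] [  19.2568  -19.4237  -51.5961   31.4133  -29.4217 -140.2285] [-0.8867 -0.7952 -4.1757]
pos [  14.  -199.    63.2] ang [0.05 0.05 0.03] rows>= 4.2
pos [ -9.1 -89.9   6.1] ang [0.05 0.05 0.03] rows>= 1.8
```

Emit:
apply_moves(
  deltas=[
    {"fingers": 20,"delta_pos": [0,-30,5],"angular": [0,0,0]},
    {"fingers": 20,"delta_pos": [0,-65,12],"angular": [0,0,0]},
    {"fingers": 20,"delta_pos": [5,-100,25],"angular": [0,0,0]},
    {"fingers": 20,"delta_pos": [8,-135,40],"angular": [0,0,0]},
    {"fingers": 20,"delta_pos": [12,-170,55],"angular": [0,0,0]},
    {"fingers": 20,"delta_pos": [14,-195,63],"angular": [0,0,0]},
    {"fingers": 20,"delta_pos": [14,-199,63],"angular": [0,0,0]},
    {"fingers": 20,"delta_pos": [14,-199,63],"angular": [0,0,0]},
    {"fingers": 20,"delta_pos": [14,-199,63],"angular": [0,0,0]},
  ],
)

```text
clock: 14.7
tool_pos: [0.4898, -0.2997, 0.25]
orientation: [180.0, 35.0, 172.7]
force: [-0.1, -1.1, -3.1]
opening: 0.0279
gripper_force: 30.0
```

```bash
cat > fk.py <<'E'
from h import *
from scipy.optimize import least_squares
D=np.array(json.load(open('log.json')))
def W(q,p):
    e,a,b,c,zs,y0,L=p; q=np.radians(q); f=q[1]-q[2]
    v=np.array([e+a*np.sin(q[1])+b*np.cos(f)+c*np.sin(f),y0,zs+a*np.cos(q[1])-b*np.sin(f)+c*np.cos(f)])
    return R.from_euler('z',q[0]).apply(v)
def res(p):
    out=[]
    for d in D: out.append(W(d[:6],p)+p[6]*R.from_euler('xyz',d[9:],degrees=True).as_matrix()[:,2]-d[6:9])
    return np.ravel(out)
def fit(): 
    s=least_squares(lambda p:np.r_[res(p),1e-3*p[[0,3]]],[0,.4,.4,0,.35,-.19,.2]); return s.x
E
python3 - <<'E'
from h import *
log()
from fk import *
p=fit(); print('e,a,b,c,zs,y0,L',p); print((res(p)*1e3).round(1))
E
```

```text
14.7 [ 0.4898 -0.2997  0.25  ] [179.9697  34.9839 172.7006] [-15.3019  -3.9366 -32.9187 -10.3103 -26.6728 -74.196 ] [-0.0632 -1.082  -3.1436]
e,a,b,c,zs,y0,L [ 0.327   0.4574  0.1373  0.0673  0.0028 -0.1798  0.1981]
[  6.1  12.5   4.9   3.4 -32.8   9.8  -9.6  23.2 -53.9   7.9  -6.4  39.2]
```

```bash
cat > fk.py <<'E'
from h import *
from scipy.optimize import least_squares
D=np.array(json.load(open('log.json')))
E=lambda ax,deg:R.from_euler(ax,deg,degrees=True)
S4=1
def fk(q,p):
    e,y0,zs,a,b,c,y1,z1,L,z2=p; j2=np.radians(q[1]); 
    Rf=E('y',q[1]-q[2]); R4=E('x',S4*q[3]); R5=E('y',-q[4])
    v=np.array([e+a*np.sin(j2),y0,zs+a*np.cos(j2)])+Rf.apply(np.array([b,0,c])+R4.apply(np.array([0,y1,z1])+R5.apply([L,0,z2])))
    return E('z',q[0]).apply(v),(E('z',q[0])*Rf*R4*R5)
def res(p): return np.ravel([fk(d[:6],p)[0]-d[6:9] for d in D])
def fit(): 
    return least_squares(lambda p:np.r_[res(p),2e-3*p[[0,1,5,6,7,9]]],[0,-.1,.3,.4,.4,0,-.1,0,.25,0]).x
E
python3 - <<'E'
from fk import *
import fk as F
for s in(1,-1):
    F.S4=s
    for d in D:
        M=F.fk(d[:6],np.zeros(10))[1].as_matrix(); T=E('xyz',d[9:]).as_matrix(); print(s,M[:,0],T[:,2])
    p=fit(); print('e,y0,zs,a,b,c,y1,z1,L,z2',p); print((res(p)*1e3).round(1))
E
```

```text
1 [-0.0012  0.0012 -1.    ] [-0.0006  0.0016 -1.    ]
1 [ 0.5032  0.1769 -0.8459] [ 0.5311 -0.0484 -0.8459]
1 [ 0.4009  0.4112 -0.8187] [ 0.5697 -0.0722 -0.8187]
1 [ 0.5264 -0.2273 -0.8193] [ 0.5688 -0.0723 -0.8193]
e,y0,zs,a,b,c,y1,z1,L,z2 [ 0.3663 -0.2255 -0.0801  0.3044  0.1246  0.1074  0.042  -0.0189 -0.016
  0.0369]
[ 12.7  -4.5  17.    9.2 -41.9  12.    2.7  59.3 -46.8 -40.9 -10.1  17.8]
-1 [-0.0006  0.0016 -1.    ] [-0.0006  0.0016 -1.    ]
-1 [ 0.5311 -0.0484 -0.8459] [ 0.5311 -0.0484 -0.8459]
-1 [ 0.5697 -0.0722 -0.8187] [ 0.5697 -0.0722 -0.8187]
-1 [ 0.5688 -0.0723 -0.8193] [ 0.5688 -0.0723 -0.8193]
e,y0,zs,a,b,c,y1,z1,L,z2 [-0.      0.      0.1988  0.6016  0.4636  0.     -0.1918 -0.      0.3592
  0.    ]
[ 0.  0. -0.  0. -0. -0.  0. -0.  0. -0. -0. -0.]
```

The FK fit is exact (orientation and position residuals near 0). Now I'll check IK along the placing path for several tilts.

```bash
cat >> fk.py <<'E'
S4=-1
P=np.array([0,0,.1988,.6016,.4636,0,-.1918,0,.3592,0])
K=None
for s6 in(1,-1):
    Ks=[(E('x',-s6*d[5])*fk(d[:6],P)[1].inv()*E('xyz',d[9:])) for d in D]
    # T = M*Rx(s6 j6)*K
    if all((Ks[0].inv()*k).magnitude()<.02 for k in Ks): K=Ks[-1]; S6=s6
LIM=np.array([[-176.03,176.03],[-82.01,121.73],[-58.28,71.71],[-173.87,95.51],[-174.79,-.11],[-173.66,173.66]])
def tool(yaw,tilt): return E('z',yaw)*E('y',-tilt)*R.from_matrix(np.array([[-1,0,0],[0,1,0],[0,0,-1.]]))
def ik(pos,yaw,tilt,q0):
    T=tool(yaw,tilt)
    def f(q):
        x,M=fk(q,P); return np.r_[(x-pos)*10,(T.inv()*M*E('x',S6*q[5])*K).as_rotvec()]
    s=least_squares(f,np.clip(q0,LIM[:,0]+.5,LIM[:,1]-.5),bounds=(LIM[:,0],LIM[:,1]),x_scale=30); return s.x,np.abs(s.fun).max()
E
python3 - <<'E'
from fk import *
print(K is not None, S6)
t=np.array([.6206,-.1013,.0536]); q0=D[-1,:6]
for tilt in(35,30,25):
    z=tool(-7.3,tilt).as_matrix()[:,2]
    q=q0
    for b in(0,.03,.06,.09,.12,.15):
        for st in (q,q0,D[2,:6],D[1,:6]):
            qq,r=ik(t-b*z,-7.3,tilt,st)
            if r<1e-3: break
        q=qq; print(tilt,b,q.round(1),round(r,4))
E
```

```text
True -1
35 0 [  5.   18.4 -33.6 -35.1  -0.1 -64.9] 0.1326
35 0.03 [  7.3  14.7 -38.5 -22.6  -0.1 -79.3] 0.1523
35 0.06 [  9.2  10.6 -44.7  -5.5  -0.1 -98.1] 0.1618
35 0.09 [   8.8    6.2  -52.2   21.4   -1.4 -125. ] 0.1313
35 0.12 [   5.     1.6  -58.3   47.5   -2.6 -148.2] 0.1199
35 0.15 [   8.7   -2.6  -58.3   42.7   -7.  -146.3] 0.0978
30 0 [   8.4   18.6  -42.2    3.4   -0.6 -107.1] 0.1286
30 0.03 [   8.4   14.6  -46.6   17.1   -2.4 -121. ] 0.1091
30 0.06 [   6.4   10.4  -52.3   37.5   -2.9 -139.7] 0.0913
30 0.09 [  -1.5    6.   -58.1   67.4   -1.2 -162.6] 0.0804
30 0.12 [   3.6    2.   -58.3   57.3   -4.8 -156.9] 0.0462
30 0.15 [   7.5   -2.1  -58.3   51.2   -8.7 -153.9] 0.0168
25 0 [   7.4   18.5  -46.4   28.6   -4.1 -132. ] 0.0636
25 0.03 [   5.    14.4  -51.2   44.9   -3.8 -146.2] 0.0566
25 0.06 [  -1.7   10.2  -56.    68.6   -1.9 -163.8] 0.032
25 0.09 [   4.3    6.6  -55.5   55.3   -5.9 -155.7] 0.0
25 0.12 [  12.     3.4  -50.1   32.8  -15.  -139.5] 0.0
25 0.15 [  14.4    0.1  -47.4   25.8  -21.  -134.1] 0.0
```

```bash
cat > s.py <<'E'
from fk import *
rng=np.random.default_rng(0)
t=np.array([.6206,-.1013,.0536])
# analytic-ish: seeds over j4
for fl in(0,180):
  for tilt in(0,10,15,20,25,30,35,40,45,50,55):
    T=tool(-7.3,tilt)*E('z',fl)
    sols=[]
    for k in range(30):
        q0=np.array([rng.uniform(-60,60),rng.uniform(-20,60),rng.uniform(-58,40),rng.uniform(-173,95),rng.uniform(-100,-3),rng.uniform(-173,173)])
        def f(q):
            x,M=fk(q,P); return np.r_[(x-t)*10,(T.inv()*M*E('x',S6*q[5])*K).as_rotvec()]
        s=least_squares(f,q0,bounds=(LIM[:,0],LIM[:,1]),x_scale=30,max_nfev=60)
        if np.abs(s.fun).max()<1e-3 and not any(np.abs(s.x-o).max()<2 for o in sols): sols.append(s.x)
    for o in sols: print(fl,tilt,o.round(1))
E
time timeout 500 python3 s.py
```

```text
0 0 [   8.5   26.4  -18.     0.   -45.5 -105.8]
0 10 [  10.2   22.2  -29.     6.1  -29.4 -112.6]
0 15 [  10.7   20.4  -36.3   13.8  -19.6 -120.5]
0 45 [-11.5  17.8 -27.3 -91.8  -3.    4.7]
0 50 [ -31.8   21.7  -38.2 -131.5  -25.1   60.7]
0 55 [ -37.1   26.3  -44.7 -140.1  -39.3   75.3]
180 0 [  8.5  26.4 -18.   -0.  -45.5  74.2]
180 10 [ 10.2  22.2 -29.    6.1 -29.4  67.4]
180 15 [ 10.7  20.4 -36.3  13.8 -19.6  59.5]
180 45 [ -12.1   17.8  -27.4  -92.9   -3.4 -173.7]
180 50 [ -31.8   21.7  -38.2 -131.5  -25.1 -119.3]
180 55 [ -37.1   26.3  -44.7 -140.1  -39.3 -104.7]
real	0m11.798s
user	0m12.167s
sys	0m0.082s
```

Tilt 35 isn't reachable at the pocket, but about 15–20 is. Gripping the bar nearer its robot-side end would give lid clearance at a lower tilt. I'll evaluate reach and lid clearance together.

```bash
cat > s2.py <<'E'
from fk import *
h=np.radians(-7.3); Ex=np.array([np.cos(h),np.sin(h),0]); O=np.array([.6214,-.015,0]); Ey=np.array([-Ex[1],Ex[0],0])
th=1.0; u=np.array([-np.cos(th),np.sin(th)]); n=np.array([-np.sin(th),-np.cos(th)]); H=np.array([95,55.])
def clear(c,t): # 2d tcp mm, min clearance of 39-wide tool to lid (s 47..300) 
    w=np.array([-np.sin(t),np.cos(t)]); m=np.array([np.cos(t),np.sin(t)]); out=1e9
    for s in range(47,301,2):
        for k in (-39,39):
            p=c+s*w+k*m-H; al=p@u
            if 0<=al<=190: out=min(out,p@n)
    d=[m@(H+u*190-c)]
    return out,d[0]
if __name__=='__main__':
  for g in(-20,-30,-40):
   for t in(10,15,18,20,22,25):
    q0=np.array([10,21,-36,14,-20,-120.]); row=[]
    for p in(0,20,40,60,80,110):
        c=np.array([18.5-4+g,54.])+p*u
        q,r=ik(O+Ex*c[0]/1e3+Ey*-.085+np.array([0,0,c[1]/1e3]),-7.3,t,q0); q0=q
        row.append((p,'OK' if r<1e-3 else 'x%.2f'%r,q[2].round(),q[4].round(),*np.round(clear(c,np.radians(t)))))
    print(g,t,*[' '.join(map(str,x))+' |' for x in row])
E
python3 s2.py
```

```text
-20 10 0 OK -31.0 -28.0 -14.0 26.0 | 20 OK -32.0 -30.0 -5.0 34.0 | 40 OK -32.0 -32.0 3.0 41.0 | 60 OK -32.0 -34.0 11.0 49.0 | 80 OK -32.0 -36.0 19.0 57.0 | 110 OK -33.0 -39.0 1000000000.0 68.0 |
-20 15 0 OK -39.0 -18.0 1.0 40.0 | 20 OK -39.0 -21.0 8.0 46.0 | 40 OK -39.0 -23.0 14.0 52.0 | 60 OK -39.0 -25.0 20.0 58.0 | 80 OK -39.0 -28.0 26.0 64.0 | 110 OK -39.0 -31.0 1000000000.0 73.0 |
-20 18 0 OK -47.0 -9.0 9.0 48.0 | 20 OK -45.0 -13.0 15.0 53.0 | 40 OK -44.0 -16.0 20.0 58.0 | 60 OK -44.0 -19.0 25.0 63.0 | 80 OK -43.0 -22.0 30.0 68.0 | 110 OK -43.0 -26.0 1000000000.0 76.0 |
-20 20 0 x0.02 -51.0 -4.0 15.0 53.0 | 20 x0.01 -55.0 -3.0 19.0 57.0 | 40 OK -50.0 -10.0 24.0 62.0 | 60 OK -48.0 -14.0 28.0 66.0 | 80 OK -47.0 -18.0 33.0 71.0 | 110 OK -46.0 -22.0 1000000000.0 77.0 |
-20 22 0 x0.04 -50.0 -4.0 20.0 58.0 | 20 x0.03 -53.0 -4.0 24.0 62.0 | 40 x0.02 -57.0 -2.0 27.0 66.0 | 60 OK -56.0 -6.0 31.0 69.0 | 80 OK -52.0 -12.0 35.0 73.0 | 110 OK -50.0 -18.0 1000000000.0 79.0 |
-20 25 0 x0.07 -48.0 -4.0 27.0 66.0 | 20 x0.07 -51.0 -4.0 30.0 69.0 | 40 x0.06 -55.0 -3.0 33.0 71.0 | 60 x0.04 -58.0 -2.
[... 1761 characters left out ...]
47.0 -18.0 45.0 82.0 | 80 OK -46.0 -21.0 50.0 87.0 | 110 OK -45.0 -26.0 1000000000.0 95.0 |
-40 20 0 x0.03 -53.0 -4.0 34.0 72.0 | 20 x0.01 -57.0 -3.0 38.0 76.0 | 40 OK -54.0 -8.0 43.0 81.0 | 60 OK -51.0 -13.0 47.0 85.0 | 80 OK -50.0 -17.0 52.0 89.0 | 110 OK -48.0 -22.0 1000000000.0 96.0 |
-40 22 0 x0.05 -52.0 -4.0 39.0 77.0 | 20 x0.04 -55.0 -3.0 43.0 81.0 | 40 x0.02 -58.0 -3.0 46.0 84.0 | 60 x0.00 -58.0 -5.0 50.0 88.0 | 80 OK -55.0 -11.0 54.0 92.0 | 110 OK -52.0 -18.0 1000000000.0 97.0 |
-40 25 0 x0.07 -49.0 -4.0 46.0 84.0 | 20 x0.07 -53.0 -4.0 48.0 87.0 | 40 x0.07 -57.0 -3.0 51.0 90.0 | 60 x0.05 -58.0 -4.0 54.0 92.0 | 80 x0.03 -58.0 -7.0 56.0 95.0 | 110 x0.01 -58.0 -11.0 1000000000.0 99.0 |
```

Chosen plan: tilt 15°, grip 36 mm toward the robot from bar centre. Reach is OK (j5≈-17) and lid clearance is about 18 mm. First I set the bar back on the tray and regrasp.

Run:
```python
from fk import *
a=np.array([.5566,-.3595,.0375])
q0=D[-1,:6]; z=tool(-7.3,35).as_matrix()[:,2]
for b in(.09,.06,.03,0): q0,r=ik(a-b*z,-7.3,35,q0); print(b,q0.round(1),round(r,4))
delta(a+[0,0,.03],-7.3,35); delta(a,-7.3,35)
```

```text
0.09 [-26.4  12.4 -27.7 -34.1 -19.6 -41.7] 0.0
0.06 [-26.5  15.9 -26.1 -37.4 -18.1 -38.1] 0.0
0.03 [-26.7  19.3 -24.3 -40.8 -17.  -34.3] 0.0
0 [-27.   22.6 -22.3 -44.3 -16.1 -30.6] 0.0
pos [ 44.1 -50.9 191.8] ang [ 0.03 -0.02  0.  ] rows>= 4.1
pos [ 61.3 -50.9 216.4] ang [ 0.03 -0.02  0.  ] rows>= 4.6
```

Emit:
apply_moves(
  deltas=[
    {"fingers": 20,"delta_pos": [4,-20,25],"angular": [0,0,0]},
    {"fingers": 20,"delta_pos": [12,-45,60],"angular": [0,0,0]},
    {"fingers": 20,"delta_pos": [20,-51,95],"angular": [0,0,0]},
    {"fingers": 20,"delta_pos": [28,-51,130],"angular": [0,0,0]},
    {"fingers": 20,"delta_pos": [36,-51,160],"angular": [0,0,0]},
    {"fingers": 20,"delta_pos": [42,-51,182],"angular": [0,0,0]},
    {"fingers": 20,"delta_pos": [44,-51,192],"angular": [0,0,0]},
    {"fingers": 20,"delta_pos": [52,-51,203],"angular": [0,0,0]},
    {"fingers": 20,"delta_pos": [58,-51,212],"angular": [0,0,0]},
    {"fingers": 20,"delta_pos": [61,-51,216],"angular": [0,0,0]},
  ],
)

```text
clock: 15.7
tool_pos: [0.5578, -0.3588, 0.0394]
orientation: [-180.0, 35.1, 172.8]
force: [-0.2, -0.2, -3.3]
opening: 0.0276
gripper_force: 30.0
```

Run:
```python
from h import *
o=ctrl.get_obs(); print(o['qvel'],o['gripper_force'])
delta((.5566,-.3595,.0368),-7.3,35)
```

```text
[-3.1576  4.007   1.94   -9.4729  0.6263 12.0088] 29.999233782291412
pos [ 2.4 -0.8  1.5] ang [0.08 0.1  0.12] rows>= 0.1
```

Emit:
apply_moves(
  deltas=[
    {"fingers": 20,"delta_pos": [0,0,0],"angular": [0,0,0]},
    {"fingers": 20,"delta_pos": [0.5,0,0.5],"angular": [0,0,0]},
    {"fingers": 20,"delta_pos": [0.5,0,0.5],"angular": [0,0,0]},
    {"fingers": 30,"delta_pos": [0.5,0,0.5],"angular": [0,0,0]},
    {"fingers": 60,"delta_pos": [0.5,0,0.5],"angular": [0,0,0]},
    {"fingers": 60,"delta_pos": [0.5,0,0.5],"angular": [0,0,0]},
    {"fingers": 60,"delta_pos": [0.5,0,0.5],"angular": [0,0,0]},
    {"fingers": 60,"delta_pos": [0.5,0,-20],"angular": [0,0,0]},
    {"fingers": 60,"delta_pos": [0.5,0,-55],"angular": [0,0,0]},
    {"fingers": 60,"delta_pos": [0.5,0,-80],"angular": [0,0,0]},
  ],
)

```text
clock: 16.7
tool_pos: [0.5109, -0.3539, 0.1055]
orientation: [-180.0, 35.1, 172.8]
force: [-0.0, -0.5, 0.1]
opening: 0.0599
gripper_force: 0.0
```

Run:
```python
from h import *
delta((.485,-.355,.20),-7.3,35)
```

```text
pos [-33.4  -4.4 -92.1] ang [0.03 0.1  0.06] rows>= 2.0
```

Emit:
apply_moves(
  deltas=[
    {"fingers": 60,"delta_pos": [-12,-2,-35],"angular": [0,0,0]},
    {"fingers": 60,"delta_pos": [-25,-4,-70],"angular": [0,0,0]},
    {"fingers": 60,"delta_pos": [-33,-4,-92],"angular": [0,0,0]},
    {"fingers": 60,"delta_pos": [-33,-4,-92],"angular": [0,0,0]},
    {"fingers": 60,"delta_pos": [-33,-4,-92],"angular": [0,0,0]},
  ],
)

```text
clock: 17.2
tool_pos: [0.4854, -0.3544, 0.1995]
orientation: [-180.0, 35.2, 172.8]
force: [-0.3, -0.9, -2.1]
opening: 0.0602
gripper_force: 0.0
```

Run:
```python
from h import *
o=ctrl.get_obs(); print(o['clock'],o['tool_pos'],o['orientation'])
w=snap('wrist','w6')
for a,b,c in rects(w,(100,80,30),(130,255,255),(150,0,480,260),20)[:3]: print('blue',a,b.round(1).tolist())
cv2.imwrite('pics/w6c.png',cv2.resize(cv2.imread('pics/w6.png')[20:260,200:460],None,fx=2.5,fy=2.5))
```

```text
17.2 [ 0.4854 -0.3544  0.1995] [-179.9925   35.1983  172.7773]
blue 73.0 [[309.2, 135.0], [311.0, 135.0], [313.5, 224.0], [311.6, 224.0]]
blue 56.0 [[342.4, 224.0], [347.1, 135.0], [348.7, 135.0], [344.0, 224.1]]
```

View pics/w6c.png

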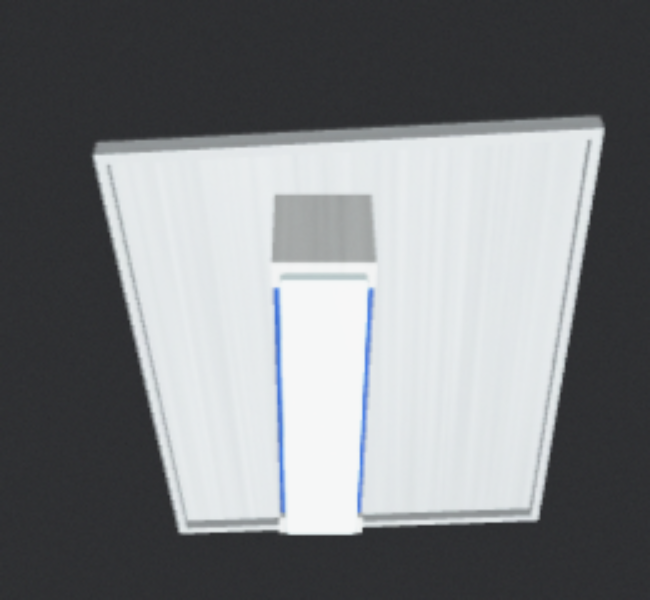

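The bar lies flat on the tray. Its top face has its near edge at crop (271–377, 263) and far edge at (280–363, 533).

Run:
```python
from fk import *
o=ctrl.get_obs()
Pp=[onplane('wrist',(200+u/2.5,20+v/2.5),.041,o)[:2] for u,v in((271,263),(377,263),(363,533),(280,533))]
n,f=(Pp[0]+Pp[1])/2,(Pp[2]+Pp[3])/2; c=(n+f)/2; d=(f-n)/np.linalg.norm(f-n); h=np.degrees(np.arctan2(d[1],d[0]))
print(np.linalg.norm(Pp[0]-Pp[1]),np.linalg.norm(Pp[2]-Pp[3]),np.linalg.norm(f-n),'near',n,'far',f,'c',c,h)
g=np.r_[f-d*(.055+.036),.037]; g2=np.r_[c-d*.036,.037]; print(g,g2); g=g2
z=tool(h,15).as_matrix()[:,2]
q0=o['joint_pos']
for b in(.08,.04,0): q0,r=ik(g-b*z,h,15,q0); print(b,q0.round(1),round(r,4))
delta(g-.08*z,h,15); delta(g,h,15)
```

```text
0.0280310905495112 0.0285820564049165 0.10871188238893129 near [ 0.5102 -0.3528] far [ 0.6181 -0.3662] c [ 0.5642 -0.3595] -7.065891629226558
[ 0.5278 -0.355   0.037 ] [ 0.5284 -0.3551  0.037 ]
0.08 [-18.6  15.8 -25.1  -5.2 -34.5 -74.6] 0.0
0.04 [-18.4  19.4 -25.9  -5.8 -30.  -74.1] 0.0
0 [-18.2  23.3 -26.3  -6.6 -25.8 -73.3] 0.0
pos [30.2  4.5 81.6] ang [-0.04 20.1  -0.17] rows>= 2.3
pos [ 57.7   4.5 156.7] ang [-0.04 20.1  -0.17] rows>= 3.3
```

Emit:
apply_moves(
  deltas=[
    {"fingers": 60,"delta_pos": [8,1,20],"angular": [0,6,0]},
    {"fingers": 60,"delta_pos": [16,2,40],"angular": [0,12,0]},
    {"fingers": 60,"delta_pos": [24,4,62],"angular": [0,17,0]},
    {"fingers": 60,"delta_pos": [30,4.5,81],"angular": [0,20,0]},
    {"fingers": 60,"delta_pos": [37,4.5,100],"angular": [0,20.1,0]},
    {"fingers": 60,"delta_pos": [45,4.5,122],"angular": [0,20.1,0]},
    {"fingers": 60,"delta_pos": [52,4.5,141],"angular": [0,20.1,0]},
    {"fingers": 60,"delta_pos": [57.5,4.5,156],"angular": [0,20.1,0]},
    {"fingers": 60,"delta_pos": [57.5,4.5,156.5],"angular": [0,20.1,0]},
    {"fingers": 60,"delta_pos": [57.5,4.5,156.5],"angular": [0,20.1,0]},
  ],
)

```text
clock: 18.25
tool_pos: [0.5284, -0.3554, 0.0369]
orientation: [180.0, 14.9, 172.8]
force: [0.4, -0.1, 0.0]
opening: 0.0601
gripper_force: 0.0
```

Emit:
apply_moves(
  deltas=[
    {"fingers": 60,"delta_pos": [0,0,0],"angular": [0,0,0]},
    {"fingers": 40,"delta_pos": [0,0,0],"angular": [0,0,0]},
    {"fingers": 20,"delta_pos": [0,0,0],"angular": [0,0,0]},
    {"fingers": 20,"delta_pos": [0,0,0],"angular": [0,0,0]},
    {"fingers": 20,"delta_pos": [0,0,0],"angular": [0,0,0]},
    {"fingers": 20,"delta_pos": [0,0,0],"angular": [0,0,0]},
    {"fingers": 20,"delta_pos": [0,0,0],"angular": [0,0,0]},
  ],
)

```text
clock: 18.95
tool_pos: [0.5287, -0.3555, 0.0379]
orientation: [180.0, 15.0, 172.8]
force: [-1.6, 0.7, 4.5]
opening: 0.0276
gripper_force: 30.0
```

Run:
```python
from s2 import *
o=ctrl.get_obs(); print(o['tool_pos'],o['orientation'],o['gripper_force'])
q0=o['joint_pos']; g=-36; zr=o['tool_pos'][2]*1e3-3+20
def tgt(p):
    c=np.array([18.5-4+g,zr])+p*u; return O+Ex*c[0]/1e3+Ey*-.085+np.array([0,0,c[1]/1e3])
for p in(160,120,80,40,0):
    q0,r=ik(tgt(p),-7.3,15,q0); print(p,tgt(p),q0.round(1),round(r,4))
print('lift'); delta(o['tool_pos']+[0,0,.15],-7.3,15); print('pre160'); delta(tgt(160),-7.3,15)
```

```text
[ 0.5287 -0.3555  0.0379] [179.9964  15.0177 172.7776] 29.997765719890594
160 [ 0.5035 -0.0856  0.1895] [  16.7   -0.9  -39.6    9.8  -38.  -121.1] 0.0
120 [ 0.525  -0.0883  0.1559] [  15.4    3.7  -40.3   10.7  -32.6 -121. ] 0.0
80 [ 0.5464 -0.0911  0.1222] [  14.1    8.4  -40.7   11.9  -27.4 -121.3] 0.0
40 [ 0.5678 -0.0938  0.0885] [  12.9   13.1  -41.    13.6  -22.3 -122.2] 0.0
0 [ 0.5893 -0.0966  0.0549] [  11.7   17.9  -41.2   16.3  -17.4 -124.1] 0.0
lift
pos [ -38.9    0.  -144.9] ang [0.02 0.02 0.07] rows>= 3.0
pre160
pos [  17.6  264.6 -161.7] ang [0.02 0.02 0.07] rows>= 6.2
```

Emit:
apply_moves(
  deltas=[
    {"fingers": 20,"delta_pos": [-3,0,-10],"angular": [0,0,0]},
    {"fingers": 20,"delta_pos": [-8,0,-30],"angular": [0,0,0]},
    {"fingers": 20,"delta_pos": [-13,0,-55],"angular": [0,0,0]},
    {"fingers": 20,"delta_pos": [-16,0,-85],"angular": [0,0,0]},
    {"fingers": 20,"delta_pos": [-16,0,-115],"angular": [0,0,0]},
    {"fingers": 20,"delta_pos": [-14,10,-140],"angular": [0,0,0]},
    {"fingers": 20,"delta_pos": [-10,35,-157],"angular": [0,0,0]},
    {"fingers": 20,"delta_pos": [-5,65,-162],"angular": [0,0,0]},
    {"fingers": 20,"delta_pos": [0,95,-162],"angular": [0,0,0]},
    {"fingers": 20,"delta_pos": [5,125,-162],"angular": [0,0,0]},
  ],
)

```text
clock: 19.95
tool_pos: [0.497, -0.2245, 0.1932]
orientation: [180.0, 15.0, 172.7]
force: [1.2, -0.2, -1.9]
opening: 0.0279
gripper_force: 30.0
```

Emit:
apply_moves(
  deltas=[
    {"fingers": 20,"delta_pos": [3,30,0],"angular": [0,0,0]},
    {"fingers": 20,"delta_pos": [6,60,0],"angular": [0,0,0]},
    {"fingers": 20,"delta_pos": [9,90,0],"angular": [0,0,0]},
    {"fingers": 20,"delta_pos": [11,115,0],"angular": [0,0,0]},
    {"fingers": 20,"delta_pos": [12,132,0],"angular": [0,0,0]},
    {"fingers": 20,"delta_pos": [12.5,139,0],"angular": [0,0,0]},
    {"fingers": 20,"delta_pos": [12.5,139,0],"angular": [0,0,0]},
    {"fingers": 20,"delta_pos": [12.5,139,0],"angular": [0,0,0]},
  ],
)

```text
clock: 20.75
tool_pos: [0.5031, -0.0864, 0.1896]
orientation: [180.0, 15.0, 172.8]
force: [0.1, 0.5, -3.2]
opening: 0.0275
gripper_force: 30.0
```

Run:
```python
from h import *
o=ctrl.get_obs(); print(o['tool_pos'],o['orientation'],o['gripper_force'],o['joint_pos'],o['force'])
for t in((.5035,-.0856,.1895),(.5464,-.0911,.1222),(.5678,-.0938,.0885),(.5893,-.0966,.0549)): delta(t,-7.3,15)
w=snap('wrist','w7')
```

```text
[ 0.5031 -0.0864  0.1896] [179.9952  14.9766 172.7719] 29.992984235286713 [  16.5895   -0.9626  -39.5324    9.7344  -38.0795 -120.785 ] [ 0.0548  0.5472 -3.1715]
pos [-0.2  0.9  0.2] ang [ 0.02 -0.02  0.07] rows>= 0.0
pos [-24.6   0.8  76.3] ang [ 0.02 -0.02  0.07] rows>= 1.6
pos [-36.7   0.8 114.5] ang [ 0.02 -0.02  0.07] rows>= 2.4
pos [-49.    0.8 152.5] ang [ 0.02 -0.02  0.07] rows>= 3.2
```

View pics/w7.png

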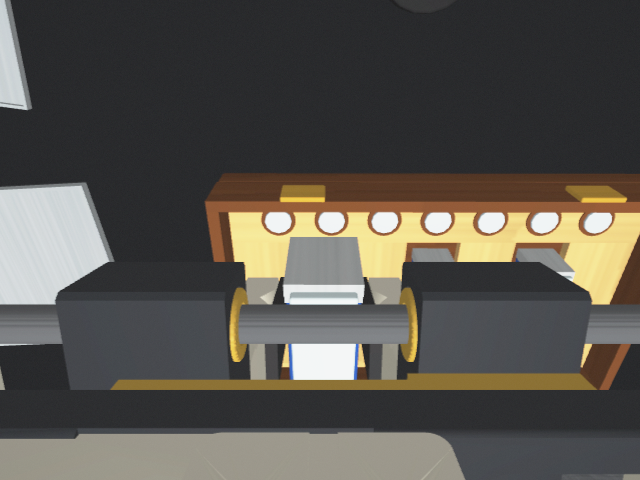

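The bar is held in line with the pocket, with its near face at (288–362, 238–280). I'll check numerically that it hasn't drooped in the grip.

Run:
```python
from s2 import *
o=ctrl.get_obs(); p=ctrl.camera_params('wrist'); B=np.eye(4); B[:3,:3]=E('xyz',o['orientation']).as_matrix(); B[:3,3]=o['tool_pos']; T=np.linalg.inv(B@p['mount'])
for dx,dz in((-19,-34.9),(-19,3.1)):
    for dy in(-14,14):
        X=o['tool_pos']+Ex*dx/1e3+Ey*dy/1e3+[0,0,dz/1e3]; c=T[:3,:3]@X+T[:3,3]; print(dx,dz,dy,p['cx']+p['fx']*c[0]/-c[2],p['cy']+p['fy']*c[1]/c[2])
```

```text
-19 -34.9 -14 289.48850222029637 228.77066692797615
-19 -34.9 14 356.16020253721814 228.69754216418679
-19 3.1 -14 281.77312943389643 281.6234198715042
-19 3.1 14 364.1255157832796 281.5177008580586
```

Run:
```python
from s2 import *
g=cv2.cvtColor(cv2.imread('pics/w7.png'),cv2.COLOR_BGR2GRAY).astype(int)
print('w7',[(r,int(g[r,315:330].mean())) for r in range(222,300,3)])
g=cv2.cvtColor(cv2.imread('pics/w6.png'),cv2.COLOR_BGR2GRAY).astype(int)
print('w6',[(r,int(g[r,325:335].mean())) for r in range(90,132,2)])
p=ctrl.camera_params('wrist')
def proj(X,pos,ori):
    B=np.eye(4); B[:3,:3]=E('xyz',ori).as_matrix(); B[:3,3]=pos; T=np.linalg.inv(B@p['mount']); c=T[:3,:3]@X+T[:3,3]; return p['cy']+p['fy']*c[1]/c[2]
n=np.array([.5102,-.3528,0])
print('w6 pred',[proj(n+[0,0,z],[0.4854,-0.3544,0.1995],[-179.9925,35.1983,172.7773]) for z in(.003,.041)])
o=ctrl.get_obs()
for th in(-.1,-.05,0,.05,.1):
    c,s=np.cos(th),np.sin(th)
    print(th,[round(proj(o['tool_pos']+Ex*(x*c+z*s)/1e3+[0,0,(z*c-x*s)/1e3],o['tool_pos'],o['orientation']),1) for x,z in((-19,-34.9),(-19,3.1))])
```

```text
w7 [(222, 211), (225, 207), (228, 204), (231, 191), (234, 190), (237, 141), (240, 141), (243, 141), (246, 142), (249, 142), (252, 142), (255, 142), (258, 142), (261, 142), (264, 141), (267, 142), (270, 142), (273, 141), (276, 142), (279, 142), (282, 141), (285, 234), (288, 235), (291, 232), (294, 167), (297, 184)]
w6 [(90, 231), (92, 231), (94, 231), (96, 230), (98, 165), (100, 165), (102, 165), (104, 165), (106, 165), (108, 165), (110, 165), (112, 166), (114, 166), (116, 166), (118, 166), (120, 165), (122, 165), (124, 176), (126, 242), (128, 241), (130, 195)]
w6 pred [np.float64(93.45551393812801), np.float64(124.25642913222936)]
-0.1 [np.float64(234.2), np.float64(277.8)]
-0.05 [np.float64(231.4), np.float64(279.6)]
0 [np.float64(228.7), np.float64(281.6)]
0.05 [np.float64(226.2), np.float64(283.6)]
0.1 [np.float64(223.9), np.float64(285.8)]
```

The near-face rows (236/284) match the level model once the same 4 px offset seen with the bar flat on the tray is allowed for. The bar is level, so I'll descend parallel to the lid.

Emit:
apply_moves(
  deltas=[
    {"fingers": 20,"delta_pos": [-5,0.8,16],"angular": [0,0,0]},
    {"fingers": 20,"delta_pos": [-12,0.8,38],"angular": [0,0,0]},
    {"fingers": 20,"delta_pos": [-19,0.8,60],"angular": [0,0,0]},
    {"fingers": 20,"delta_pos": [-25,0.8,78],"angular": [0,0,0]},
    {"fingers": 20,"delta_pos": [-30,0.8,94],"angular": [0,0,0]},
    {"fingers": 20,"delta_pos": [-35,0.8,108],"angular": [0,0,0]},
    {"fingers": 20,"delta_pos": [-38,0.8,118],"angular": [0,0,0]},
    {"fingers": 20,"delta_pos": [-40,0.8,124],"angular": [0,0,0]},
    {"fingers": 20,"delta_pos": [-40,0.8,124],"angular": [0,0,0]},
  ],
)

```text
clock: 21.7
tool_pos: [0.5735, -0.0948, 0.0795]
orientation: [-180.0, 14.9, 172.7]
force: [-1.0, -0.3, -3.2]
opening: 0.0279
gripper_force: 30.0
```

Run:
```python
from h import *
o=ctrl.get_obs(); print(o['tool_pos'],o['orientation'],o['joint_pos'],o['force'])
for t in((.5893,-.0966,.0609),(.5893,-.0966,.0549)): delta(t,-7.3,15)
```

```text
[ 0.5735 -0.0948  0.0795] [-179.9795   14.9315  172.7359] [  12.5984   14.4423  -40.905    14.0892  -21.1624 -122.4158] [-0.9811 -0.3262 -3.2406]
pos [-10.5   0.2  22. ] ang [-0.01 -0.07  0.03] rows>= 0.5
pos [-9.   0.2 27.8] ang [-0.01 -0.07  0.03] rows>= 0.6
```

Emit:
apply_moves(
  deltas=[
    {"fingers": 20,"delta_pos": [-4,0,6],"angular": [0,0,0]},
    {"fingers": 20,"delta_pos": [-8,0,12],"angular": [0,0,0]},
    {"fingers": 20,"delta_pos": [-11,0,17],"angular": [0,0,0]},
    {"fingers": 20,"delta_pos": [-10.5,0,20],"angular": [0,0,0]},
    {"fingers": 20,"delta_pos": [-10,0,23],"angular": [0,0,0]},
    {"fingers": 20,"delta_pos": [-10,0,24.5],"angular": [0,0,0]},
    {"fingers": 20,"delta_pos": [-9.5,0,26],"angular": [0,0,0]},
    {"fingers": 20,"delta_pos": [-9.5,0,26],"angular": [0,0,0]},
  ],
)

```text
clock: 22.5
tool_pos: [0.5892, -0.0962, 0.0573]
orientation: [180.0, 15.0, 172.8]
force: [0.8, 0.5, -2.9]
opening: 0.0275
gripper_force: 30.0
```

Emit:
apply_moves(
  deltas=[
    {"fingers": 20,"delta_pos": [0.2,0,0.8],"angular": [0,0,0]},
    {"fingers": 20,"delta_pos": [0.4,0,1.6],"angular": [0,0,0]},
    {"fingers": 20,"delta_pos": [0.5,0,2],"angular": [0,0,0]},
    {"fingers": 20,"delta_pos": [0.5,0,2],"angular": [0,0,0]},
  ],
)

```text
clock: 22.9
tool_pos: [0.5895, -0.0962, 0.0555]
orientation: [180.0, 15.0, 172.8]
force: [-0.4, 0.2, -3.2]
opening: 0.0278
gripper_force: 30.0
```

Emit:
apply_moves(
  deltas=[
    {"fingers": 20,"delta_pos": [0.1,0,0.5],"angular": [0,0,0]},
    {"fingers": 20,"delta_pos": [0.2,0,1],"angular": [0,0,0]},
    {"fingers": 20,"delta_pos": [0.2,0,1],"angular": [0,0,0]},
  ],
)

```text
clock: 23.2
tool_pos: [0.5896, -0.0962, 0.0549]
orientation: [180.0, 15.0, 172.8]
force: [-3.3, 0.6, 3.7]
opening: 0.0276
gripper_force: 30.0
```

Contact is felt on the floor (+3.7 N). I'll release gently and withdraw along the same path.

Emit:
apply_moves(
  deltas=[
    {"fingers": 29,"delta_pos": [0,0,0],"angular": [0,0,0]},
    {"fingers": 34,"delta_pos": [0,0,0],"angular": [0,0,0]},
    {"fingers": 42,"delta_pos": [0,0,0],"angular": [0,0,0]},
    {"fingers": 42,"delta_pos": [0,0,0],"angular": [0,0,0]},
    {"fingers": 42,"delta_pos": [2,0,-6],"angular": [0,0,0]},
    {"fingers": 42,"delta_pos": [6,0,-19],"angular": [0,0,0]},
    {"fingers": 42,"delta_pos": [12,0,-38],"angular": [0,0,0]},
    {"fingers": 42,"delta_pos": [22,0,-68],"angular": [0,0,0]},
    {"fingers": 42,"delta_pos": [34,0,-105],"angular": [0,0,0]},
    {"fingers": 42,"delta_pos": [46,0,-142],"angular": [0,0,0]},
  ],
)

```text
clock: 24.2
tool_pos: [0.5075, -0.0859, 0.1813]
orientation: [180.0, 15.0, 172.8]
force: [0.9, 0.3, 0.9]
opening: 0.0418
gripper_force: 0.0
```

Run:
```python
from fk import *
o=ctrl.get_obs(); print(o['tool_pos'],o['force'])
a=(.467,-.03,.31); q,r=ik(np.array(a),-7.3,35,o['joint_pos']); print(q.round(1),r); delta(a,-7.3,35)
```

```text
[ 0.5075 -0.0859  0.1813] [0.9284 0.3322 0.8987]
[  33.6  -23.5  -55.9   39.3  -36.3 -158.7] 4.662936703425657e-15
pos [  12.3   50.4 -136.5] ang [  0.07 -20.02   0.06] rows>= 2.9
```

Emit:
apply_moves(
  deltas=[
    {"fingers": 42,"delta_pos": [3,5,-35],"angular": [0,0,0]},
    {"fingers": 42,"delta_pos": [6,12,-70],"angular": [0,-3,0]},
    {"fingers": 42,"delta_pos": [8,20,-105],"angular": [0,-7,0]},
    {"fingers": 42,"delta_pos": [11,32,-130],"angular": [0,-11,0]},
    {"fingers": 42,"delta_pos": [12,42,-136],"angular": [0,-15,0]},
    {"fingers": 42,"delta_pos": [12,50,-136],"angular": [0,-19,0]},
    {"fingers": 42,"delta_pos": [12,50,-136],"angular": [0,-20,0]},
    {"fingers": 42,"delta_pos": [12,50,-136],"angular": [0,-20,0]},
    {"fingers": 42,"delta_pos": [12,50,-136],"angular": [0,-20,0]},
  ],
)

```text
clock: 25.1
tool_pos: [0.4686, -0.0309, 0.3088]
orientation: [179.9, 35.0, 172.7]
force: [1.4, 0.6, 0.4]
opening: 0.0421
gripper_force: 0.0
```

Run:
```python
from s2 import *
o=ctrl.get_obs(); print(o['clock'],o['tool_pos'],o['orientation'],o['qvel'].round(1))
w=snap('wrist','w8'); s=snap('scene','scene8'); p=ctrl.camera_params('wrist')
B=np.eye(4); B[:3,:3]=E('xyz',o['orientation']).as_matrix(); B[:3,3]=o['tool_pos']; T=np.linalg.inv(B@p['mount'])
def px(x,y,z): c=T[:3,:3]@(O+Ex*x/1e3+Ey*y/1e3+[0,0,z/1e3])+T[:3,3]; return np.array([p['cx']+p['fx']*c[0]/-c[2],p['cy']+p['fy']*c[1]/c[2]])
def loc(u,v,z): q=onplane('wrist',(u,v),z,o)-O; return np.array([q@Ex,q@Ey])*1e3
hsv=cv2.cvtColor(w,cv2.COLOR_RGB2HSV)
red=cv2.inRange(hsv,(0,120,60),(6,255,255)); v,u=np.nonzero(red)
print('red n',len(v)); 
for r in sorted(set(v))[::6]: c=u[v==r]; print(' red row',r,loc(c.min(),r,.02).round(1),loc(c.max(),r,.02).round(1),len(c))
for name,y in(('ours',-85),('mid',0),('left',85)):
    c=px(17,y,58); print(name,'pred near-top px',px(-38,y,58).round(1),'far',px(72,y,58).round(1))
    line=[px(x,y,58) for x in np.arange(-70,95,2)]
    g=[int(hsv[int(round(q[1])),int(round(q[0])),2]) for q in line]; sa=[int(hsv[int(round(q[1])),int(round(q[0])),1]) for q in line]
    print('  V',g); print('  S',sa)
    a=[px(17,y+d,58) for d in range(-24,25,2)]; print('  acrossS',[int(hsv[int(round(q[1])),int(round(q[0])),1]) for q in a])
```

```text
25.1 [ 0.4686 -0.0309  0.3088] [179.9119  35.0393 172.7059] [-0.4  1.3  0.9 -0.1  0.3 -0.1]
red n 591
 red row 120 [ -41.8 -102.8] [-41.7 -66.1] 37
 red row 126 [ -34.6 -103.7] [-34.6 -65.5] 10
 red row 132 [ -27.3 -103.6] [-27.2 -65.9] 8
 red row 138 [ -19.7 -103.4] [-19.7 -66.3] 5
 red row 144 [-11.9 -68.9] [-11.9 -65.7] 4
 red row 150 [ -4.  -69.4] [ -3.9 -66.1] 4
 red row 156 [  4.2 -68.8] [  4.2 -66.5] 3
 red row 162 [ 12.6 -69.2] [ 12.6 -65.9] 4
 red row 168 [ 21.3 -69.7] [ 21.3 -66.3] 4
 red row 174 [ 30.2 -69.1] [ 30.2 -65.6] 4
 red row 180 [ 39.3 -69.6] [ 39.3 -66.1] 4
 red row 186 [ 48.7 -68.9] [ 48.8 -66.6] 3
 red row 192 [ 58.5 -69.4] [ 58.5 -65.8] 4
 red row 198 [ 68.5 -68.8] [ 68.5 -66.3] 3
 red row 204 [ 78.8 -70.5] [ 78.8 -65.6] 5
ours pred near-top px [270.9 146. ] far [279.9 222.9]
  V [246, 245, 243, 243, 211, 153, 152, 153, 153, 152, 152, 152, 152, 152, 152, 155, 236, 200, 191, 246, 246, 246, 246, 246, 246, 246, 246, 246, 246, 246, 246, 246, 246, 246, 246, 246, 246, 246, 246, 246, 246, 246, 246, 246, 246, 246, 246, 246, 246, 246, 246, 246, 246, 246, 246, 246, 246,
[... 1552 characters left out ...]
246, 246, 246, 246, 246, 246, 246, 246, 246, 246, 246, 246, 246, 246, 246, 246, 246, 246, 246, 246, 246, 246, 246, 246, 246, 246, 246, 246, 246, 246, 246, 246, 246, 246, 246, 246, 246, 246, 246, 246, 246, 246, 246, 246, 246, 246, 246, 246, 246, 246, 91, 92, 91, 93, 91, 92, 96, 149, 149, 148, 144, 79]
  S [103, 108, 158, 133, 26, 7, 6, 5, 5, 5, 5, 5, 3, 7, 3, 5, 3, 15, 10, 2, 2, 2, 2, 2, 2, 2, 2, 2, 2, 2, 2, 2, 2, 2, 2, 2, 2, 2, 2, 2, 2, 2, 2, 2, 2, 2, 2, 2, 2, 2, 2, 2, 3, 2, 2, 2, 2, 2, 2, 3, 3, 2, 2, 2, 3, 2, 2, 3, 2, 2, 2, 143, 147, 143, 137, 143, 139, 141, 156, 156, 155, 152, 132]
  acrossS [86, 162, 162, 165, 168, 166, 18, 3, 2, 2, 2, 2, 2, 2, 2, 2, 2, 2, 3, 103, 103, 106, 103, 105, 109]
```

Our bar's profile matches the two seated bars (near edge about -39, far edge about +70 on the same height plane, centred across the pocket), so it is seated flat. Nothing has touched the lid since it was released on its stop.

```bash
python3 -c "
from h import *
print(ctrl.close_job())"
```

```text
the job is handed in; nothing more can be done
None
```

I handed the job in at about 25 s: the lid is open on its stop, and the bar is seated flat and released in the red-lined pocket. In the last wrist picture it matched the two bars beside it, and the gripper was clear of everything; the hand-in returned no verdict.

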